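# Set up the plate warmer and warm the dishes

## Robot

A 6-joint arm with a two-finger parallel gripper is mounted at the origin on the work surface. World frame = base frame: x ahead of the robot, y to its left, z up, the work surface at z = 0. Lengths are in m, angles in rad, forces in N, time in s.
With the tool pointing down it reaches from about 0.4 to 0.925 m from the base axis. Payload 3.4 kg.
Tool frame: the origin (TCP) lies midway between the tips of the shut fingers; the grasp point (between the pads) lies 19 mm behind it; z points along the fingers, y is the line along which they close (so a half turn about z gives the same grasp; the last joint's range is limited). The gripper opens to 85 mm and grips with 20 to 120 N. Pads are 22 mm wide; open, the fingers measure 114 mm over their backs; the gripper's body (76 mm by 85 mm) begins 54 mm behind the grasp point. The pads swing forward as they close: fully open they stand 13 mm farther back than shut.
Start: joints at [-1.218, 0.307, 1.506, -0, 1.328, -0.073], TCP at [0.237, -0.524, 0.211] pointing down, gripper open.
Joint ranges: [-3.12, 3.12], [-1.05, 2.28], [0.14, 2.33], [-1.42, 4.57], [0.1, 2.73], [-2.68, 2.68]. Speed limits (rad/s): [2.57, 2.57, 3.14, 3.14, 3.14, 3.14].

## Interface

Orientations are given as a unit quaternion [w, x, y, z].
In Python, from rig import status, read_camera, order, finder gives the robot as it stands. The module is installed in compiled form; this text tells all that it offers.
- The arm moves only by the tool step_arm, never from a script. Its argument "plan" is a list that holds one entry, the list of rows, each a list of 7 numbers: the shift along the tool's x, y, z in cm, then the turn, a rotation vector about the tool's x, y, z in units of 6 degrees (1.0 is 6 degrees), then the finger opening in cm, from 0 to 8.54. A call has exactly 5 rows; each row is the pose to reach, as a shift and turn from the pose commanded when the call began, along the tool's axes at that moment; what a row does not reach only later rows make up. A row lasts 1/12 s, in which the tool goes at most 41.7 mm and 7.16 degrees, less where a joint would pass 70% of its speed; a pose out of reach is approached as far as the arm can. A call with a gripper value outside its range is refused whole. The fingers move at their own pace and stop on an object; "squeeze" is the grip in N (left out, the last holds). Time passes only in rows, so rows that repeat a pose let the fingers close, or fill a call up. It gives the time, the measured TCP pose, the force, the opening and the grip force at its end, in the units of the state.
- status.observe(): the state, without advancing time (a new reading comes with each control period).
- read_camera(name): name is "scene" or "top" or "wrist"; returns a dict with "color" (400x640x3 uint8, blue, green, red), "intrinsics" (3x3 intrinsics, pixels), "origin" and "rotation" of the camera in the world. Camera axes: x right, y down, z forward; pixel columns grow to the right and rows downward; lengths in m; the calibration is good to about 2 mm. The wrist camera is an equidistant fisheye: a pixel r from the principal point sees the ray r / f radians off the axis. A picture is of the moment at which its call begins. There is no depth.
- order.finish_job(): hands the job in; it is judged then, once.
Trained networks look in the newest picture that a camera, given by its name, has taken for a name from the list of things; names that differ only in an ending like _2 or _b are one class to them, and where a whole thing is asked for, a point or a joint stands for the part that bears it (a point fixed in the world has none). Each returns a list of dicts, best first, with "conf" (0 to 1); they miss things now and then, are a little off and sometimes report something else, mostly with a low value. They report only what shows in the picture. A call takes as long as a camera call. They do not tell look-alikes from the thing itself.
- finder.regions_of(camera, label): "mask" (400x640 bool, what is visible of it).
- finder.mark_of(camera, label): "position" ([x, y, z] in m, in the coordinates of the camera as it stood for that picture, good to about 4 mm: a listed point, or the origin of a listed thing).
The state is a dict: "t": time; "q": joint angles; "joint_vel": joint speeds; "tau": joint torques, N m; "position": TCP position; "tool_rot": TCP orientation; "ft_force": force on the tool from outside, world axes, zero at the start; "ft_torque": the same for the moment, N m; "width": finger opening in m; "gripper_force": force on a finger pad.
Only numpy, scipy, OpenCV 4.12 (cv2) and the standard library are available. Lean on these libraries where they do the work, as an engineer would, in place of code of your own. Each camera call takes 0.05 s, during which the arm holds its last target. There are 200 camera calls.

## Task

Get the plate warmer on the pantry counter ready: first push the loose extension tray up against the warmer's end so that they meet with no gap and their long edges line up; then seat every small white rectangular dish that stands on the counter in a pocket of its own (any pocket of the two trays), right way up, flat and fully down. Last of all turn the warmer's dial to 2, leave the trays joined, and leave the other things on the counter alone.

Things in the scene. Friction and masses are not known exactly. Their poses are not given: they have to be found in the camera images.
- warmer: Fixed aluminium plate warmer, 100 mm deep (x) by 250 mm long (y), nearly square to the counter. Origin: centre of its underside. From y = -125 to 45 mm it is 22 mm high with two open pockets; from y = 45 to 125 mm is a grey control head 30 mm high with the dial on top. The extension belongs against its flat end face at y = -125 mm.
- warmer_joint (a point): Middle of the lower edge of the warmer's joining face, (0, -125, 0) mm in the warmer's frame; axes as the warmer's.
- extension: Loose aluminium tray, 100 (x) by 280 (y) by 22 mm high, about 0.9 kg, on the counter at the warmer's -y side, 2 to 6 cm off, a little crooked; it slides. Origin: centre of its underside. Joining face at y = 140 mm, three pockets. Black rib to pinch from above: centre y = -120 mm, 12 mm thick (y), 70 mm long (x), z 22 to 55 mm. Joined, its origin is at (0, -265, 0) mm of the warmer.
- extension_joint (a point): Middle of the lower edge of the extension's joining face, (0, 140, 0) mm in the extension's frame.
- dial (a joint): Dial angle, rad, growing clockwise seen from above. Settings 0, 1, 2, 3 are at 0, 0.7, 1.4, 2.1 rad; stops at 0 and 2.1. On the scale around the dial a short white line marks 0; one, two, three white dots mark 1, 2, 3. It turns against light friction (under 0.1 N m) and stays where it is left.
- dial_grip (a point): Point on the dial's vertical axis at mid height of its bar, (0, 88, 52) mm in the warmer's frame. Black collar, 52 mm diameter, z 30 to 40 mm; on it an upright bar 46 mm long, 14 mm thick, z 40 to 64 mm, white pointer line on one half. At angle 0 the pointer points 4.19 rad counterclockwise from the warmer's +x seen from above and turns clockwise from there. The point's axes turn with the dial.
- pocket0 (a point): Centre of the floor of a pocket of the warmer, next to the control head, at (0, -2, 8) mm in the warmer's frame. The pocket is 51 mm (x) by 69 mm (y), upright walls, floor 8 mm and rim 22 mm above the counter, so 14 mm deep; axes as its tray's.
- pocket1 (a point): Centre of the floor of a pocket of the warmer, next to the joining face, at (0, -82, 8) mm in the warmer's frame. The pocket is 51 mm (x) by 69 mm (y), upright walls, floor 8 mm and rim 22 mm above the counter, so 14 mm deep; axes as its tray's.
- pocket2 (a point): Centre of the floor of a pocket of the extension, next to its joining face, at (0, 97, 8) mm in the extension's frame. The pocket is 51 mm (x) by 69 mm (y), upright walls, floor 8 mm and rim 22 mm above the counter, so 14 mm deep; axes as its tray's.
- pocket3 (a point): Centre of the floor of a pocket of the extension, its middle one, at (0, 17, 8) mm in the extension's frame. The pocket is 51 mm (x) by 69 mm (y), upright walls, floor 8 mm and rim 22 mm above the counter, so 14 mm deep; axes as its tray's.
- pocket4 (a point): Centre of the floor of a pocket of the extension, next to its grip rib, at (0, -63, 8) mm in the extension's frame. The pocket is 51 mm (x) by 69 mm (y), upright walls, floor 8 mm and rim 22 mm above the counter, so 14 mm deep; axes as its tray's.
- dish0: White stoneware dish, open on top, 48 mm (x) by 66 mm (y) by 42 mm high, 5 mm walls, about 0.2 kg; its lowest 7 mm is a foot set in 2 mm all round. Origin: centre of its underside, z up. All dishes are alike; three to five are present, upright on the counter in front of the trays. Grip it outside across its 48 mm.
- dish1: White stoneware dish, open on top, 48 mm (x) by 66 mm (y) by 42 mm high, 5 mm walls, about 0.2 kg; its lowest 7 mm is a foot set in 2 mm all round. Origin: centre of its underside, z up. All dishes are alike; three to five are present, upright on the counter in front of the trays. Grip it outside across its 48 mm.
- dish2: White stoneware dish, open on top, 48 mm (x) by 66 mm (y) by 42 mm high, 5 mm walls, about 0.2 kg; its lowest 7 mm is a foot set in 2 mm all round. Origin: centre of its underside, z up. All dishes are alike; three to five are present, upright on the counter in front of the trays. Grip it outside across its 48 mm.
- dish3: White stoneware dish, open on top, 48 mm (x) by 66 mm (y) by 42 mm high, 5 mm walls, about 0.2 kg; its lowest 7 mm is a foot set in 2 mm all round. Origin: centre of its underside, z up. All dishes are alike; three to five are present, upright on the counter in front of the trays. Grip it outside across its 48 mm.
- dish4: White stoneware dish, open on top, 48 mm (x) by 66 mm (y) by 42 mm high, 5 mm walls, about 0.2 kg; its lowest 7 mm is a foot set in 2 mm all round. Origin: centre of its underside, z up. All dishes are alike; three to five are present, upright on the counter in front of the trays. Grip it outside across its 48 mm.
- cup: Bystander, to be left alone: white cup, 60 mm wide, 50 mm high.
- salt: Bystander, to be left alone: white knobbed salt pot, 52 mm wide, 55 mm high.
- bowl: Bystander, to be left alone: white bowl, 130 mm wide, 55 mm high.
- spoon: Bystander, to be left alone: spoon lying on the counter (origin at its middle).
Things that resemble listed ones, but are neither listed nor needed, are in the scene too. What is shaped like the dish3 but black or red is not meant. What is shaped like the dish1 but red or yellow is not meant.

How it is judged:
By the outcome, as a careful person would: the job done as asked, in the order asked, and still so for the second after the job is handed in, with the robot touching nothing.
Of dish0, dish1, dish2, dish3, dish4 only 3 to 5 are there at a start; the rules pass over those that are not, and their reading is None.
At some moment in a run one of dish0, dish1, dish2, dish3, dish4 may be knocked a few centimetres aside while the robot is not near it.
Once in a run the grip may slacken for a moment while it holds something.
It also fails if it takes over 210 s, if anything falls off the work surface, if the arm or the gripper's body presses on something with over 40 N, if the wrist force passes 120 N, or if a joint passes its speed limit or range.

## Working session

There is one attempt and no reset: what is moved stays moved. The work goes in short steps, Python scripts to look and compute and a tool call to move; the robot and the scene stay as the last step left them, time stands still between calls to the robot, and variables do not carry over. Pictures are saved under pics/ and viewed, at most 14 in all, crops included, and the job is handed in when it is done.

Besides the shell and the picture viewer there is one more tool, called after ">>>" in YAML: its name, and indented under it one key for each argument. step_arm: Moves the arm, as the interface text tells. Its arguments: {"type":"object","properties":{"plan":{"type":"array","items":{"type":"array","items":{"type":"array","items":{"type":"number"}}}},"squeeze":{"type":"number"}},"required":["plan"]}

```bash
mkdir -p pics
cat > h.py <<'E'
import numpy as np, cv2
from rig import status, read_camera, order, finder
from scipy.spatial.transform import Rotation as R
def rot(q): return R.from_quat([q[1],q[2],q[3],q[0]])
def st():
    s=status.observe(); r=rot(s['tool_rot']); m=r.as_matrix()
    print('t',round(s['t'],2),'p',np.round(s['position'],4),'xax',np.round(m[:,0],3),'zax',np.round(m[:,2],3),'F',np.round(s['ft_force'],1),'w',round(s['width'],4),'gf',round(s['gripper_force'],1)); return s
def proj(c,P):
    P=np.atleast_2d(P); X=(P-c['origin'])@np.array(c['rotation']); K=c['intrinsics']
    return np.c_[K[0][0]*X[:,0]/X[:,2]+K[0][2],K[1][1]*X[:,1]/X[:,2]+K[1][2]]
def back(c,uv,z):
    uv=np.atleast_2d(uv).astype(float);K=c['intrinsics']
    d=np.c_[(uv[:,0]-K[0][2])/K[0][0],(uv[:,1]-K[1][2])/K[1][1],np.ones(len(uv))]@np.array(c['rotation']).T
    o=np.array(c['origin']); return o+d*((z-o[2])/d[:,2])[:,None]
def marks(cam,label,c):
    return [(round(m['conf'],2),np.round(np.array(c['rotation'])@m['position']+c['origin'],4)) for m in finder.mark_of(cam,label)]
E
python3 - <<'E'
from h import *
st()
for n in ['top','scene']:
    c=read_camera(n); cv2.imwrite(f'pics/{n}0.png',c['color']); print(n,np.round(c['origin'],3),np.round(c['rotation'],3).tolist(),np.round(c['intrinsics'],1).tolist())
    for l in ['warmer','warmer_joint','extension','extension_joint','dish0','dial_grip','cup','salt','bowl','spoon']:
        print(l,marks(n,l,c))
E
```

```text
t 0.0 p [ 0.2372 -0.523   0.2098] xax [0.911 0.413 0.   ] zax [-0.001  0.002 -1.   ] F [-0.7  0.3  0.3] w 0.0857 gf 0.0
top [ 3.120e-01 -1.000e-03  1.649e+00] [0.04, -0.699, 0.713, -0.033] [[487.9, 0.0, 321.6], [0.0, 487.9, 193.1], [0.0, 0.0, 1.0]]Traceback (most recent call last):
  File "<stdin>", line 6, in <module>
  File "h.py", line 16, in marks
    return [(round(m['conf'],2),np.round(np.array(c['rotation'])@m['position']+c['origin'],4)) for m in finder.mark_of(cam,label)]
                                         ~~~~~~~~~~~~~~~~~~~~~~~^~~~~~~~~~~~~~
ValueError: matmul: Input operand 1 has a mismatch in its core dimension 0, with gufunc signature (n?,k),(k,m?)->(n?,m?) (size 3 is different from 4)
```

```bash
cat >> h.py <<'E'
def cam(n):
    c=read_camera(n); c['rotation']=rot(c['rotation']).as_matrix(); c['origin']=np.array(c['origin']); c['intrinsics']=np.array(c['intrinsics']); return c
E
python3 - <<'E'
from h import *
for n in ['top','scene']:
    c=cam(n); cv2.imwrite(f'pics/{n}0.png',c['color']); print(n,np.round(c['origin'],3),np.round(c['rotation'],3).tolist(),np.round(c['intrinsics'],1).tolist())
    for l in ['warmer','warmer_joint','extension','extension_joint','dish0','dial_grip','cup','salt','bowl','spoon']:
        print(l,*marks(n,l,c))
E
```

```text
top [ 3.120e-01 -1.000e-03  1.649e+00] [[-0.02, -0.995, 0.103], [-1.0, 0.021, 0.009], [-0.011, -0.102, -0.995]] [[487.9, 0.0, 321.6], [0.0, 487.9, 193.1], [0.0, 0.0, 1.0]]
warmer (0.77, array([0.6055, 0.1677, 0.0013])) (0.38, array([ 0.6042,  0.0464, -0.0051]))
warmer_joint (0.81, array([ 0.6095,  0.0464, -0.004 ]))
extension (0.77, array([ 0.5983, -0.1398,  0.0013]))
extension_joint (0.9, array([ 0.5844,  0.0092, -0.0025])) (0.57, array([ 0.6051, -0.1977,  0.0075]))
dish0 (0.82, array([0.3741, 0.2906, 0.0025])) (0.76, array([ 0.3895, -0.2726, -0.0039])) (0.75, array([ 0.3143, -0.1726,  0.    ])) (0.72, array([ 0.2937, -0.3398, -0.0022])) (0.68, array([ 5.222e-01, -4.634e-01, -4.000e-04])) (0.62, array([ 0.4477, -0.15  , -0.0035])) (0.61, array([ 0.3338,  0.0551, -0.0008])) (0.57, array([ 0.444 ,  0.0196, -0.0011])) (0.56, array([ 0.4228,  0.1533, -0.0015]))
dial_grip (0.53, array([0.6012, 0.255 , 0.0521])) (0.49, array([ 0.5905, -0.0423,  0.007 ]))
cup (0.58, array([0.416 , 0.4077, 0.0007])) (0.48, array([ 0.6067, -0.2005,  0.0082])) (0.35, array([0.5388, 0.4424, 0.0017]))
salt (0.5
[... 720 characters left out ...]
56, 0.0038]))
dish0 (0.88, array([ 0.448 , -0.1521,  0.001 ])) (0.74, array([ 0.3176, -0.1699,  0.0026])) (0.74, array([0.585 , 0.    , 0.0024])) (0.73, array([0.4264, 0.1462, 0.001 ])) (0.71, array([0.4477, 0.0192, 0.0021])) (0.65, array([ 0.3938, -0.2701, -0.0018])) (0.63, array([0.3695, 0.2858, 0.0056])) (0.58, array([0.3383, 0.0557, 0.0034]))
dial_grip (0.62, array([ 4.470e-01, -1.499e-01,  1.000e-04])) (0.51, array([0.6047, 0.2512, 0.0519]))
cup (0.58, array([ 4.200e-01,  4.085e-01, -1.000e-04]))
salt (0.63, array([ 4.159e-01, -3.846e-01, -2.000e-04]))
bowl (0.89, array([ 0.524 , -0.4708, -0.0007]))
spoon (0.66, array([0.607 , 0.2544, 0.0513])) (0.43, array([ 0.3942, -0.2681,  0.0012]))
```

View pics/top0.png

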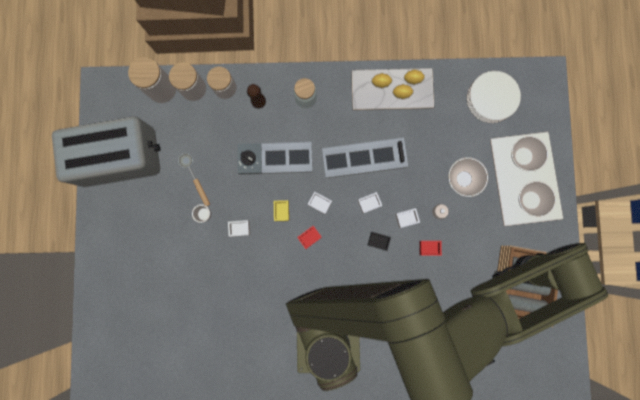

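View pics/scene0.png

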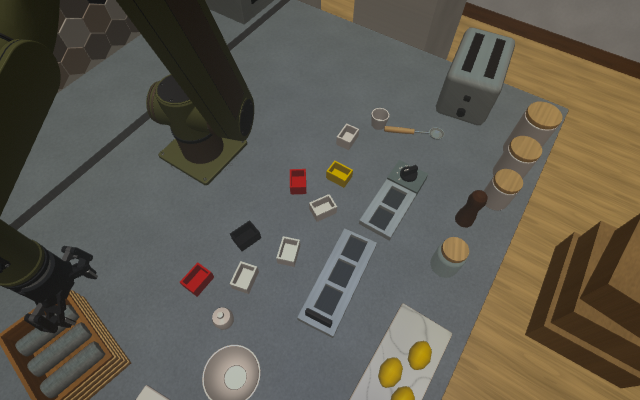

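>>> step_arm:
  plan:
    - [[3.4,-1.9,-0.9,0,0,0,8.5],[6.8,-3.8,-1.8,0,0,0,8.5],[10.2,-5.7,-2.7,0,0,0,8.5],[13.6,-7.6,-3.6,0,0,0,8.5],[17,-9.5,-4.5,0,0,0,8.5]]

```text
t: 1.62
position: [0.3537, -0.3655, 0.2562]
tool_rot: [0.0, 0.978, 0.211, 0.0]
ft_force: [1.4, -0.5, -0.0]
width: 0.0849
gripper_force: 0.0
```

>>> step_arm:
  plan:
    - [[3.4,-1.9,-0.9,0,0,0,8.5],[6.8,-3.8,-1.8,0,0,0,8.5],[10.2,-5.7,-2.7,0,0,0,8.5],[13.6,-7.6,-3.6,0,0,0,8.5],[17,-9.5,-4.5,0,0,0,8.5]]

```text
t: 2.03
position: [0.4694, -0.2085, 0.3014]
tool_rot: [0.0, 0.977, 0.211, 0.0]
ft_force: [0.4, -0.2, 0.5]
width: 0.0851
gripper_force: 0.0
```

>>> step_arm:
  plan:
    - [[3.4,-1.9,-0.9,0,0,0.6,8.5],[6.8,-3.8,-1.8,0,0,1.2,8.5],[10.2,-5.7,-2.7,0,0,1.8,8.5],[13.6,-7.6,-3.6,0,0,2.5,8.5],[17,-9.5,-4.5,0,0,3.1,8.5]]

```text
t: 2.45
position: [0.585, -0.0516, 0.3463]
tool_rot: [0.0, 0.999, 0.049, 0.0]
ft_force: [1.1, -1.1, 0.2]
width: 0.0848
gripper_force: 0.0
```

Run:
```python
from h import *
s=st(); print(np.round(s['q'],2))
c=cam('wrist'); cv2.imwrite('pics/w1.png',c['color']); print(c['origin'],np.round(c['rotation'],3).tolist(),c['intrinsics'].tolist())
print(marks('wrist','extension_joint',c),marks('wrist','warmer_joint',c),marks('wrist','extension',c),marks('wrist','warmer',c))
```

```text
t 2.45 p [ 0.585  -0.0516  0.3463] xax [0.995 0.098 0.   ] zax [ 0. -0. -1.] F [ 1.1 -1.1  0.2] w 0.0848 gf 0.0
[-0.16  0.25  1.25 -0.    1.64  1.31]
[ 0.65778999 -0.04406045  0.50908171] [[0.099, -0.954, -0.282], [-0.995, -0.095, -0.028], [-0.0, 0.283, -0.959]] [[309.70691628693146, 0.0, 318.45410579034973], [0.0, 309.70691628693146, 199.07283654242656], [0.0, 0.0, 1.0]]
[(0.56, array([ 5.889e-01,  4.000e-04, -2.600e-03]))] [(0.73, array([0.6064, 0.0436, 0.0027]))] [(0.29, array([ 0.3731,  0.289 , -0.0019]))] [(0.81, array([ 0.609 ,  0.1719, -0.002 ])), (0.44, array([0.6056, 0.0855, 0.0046]))]
```

View pics/w1.png

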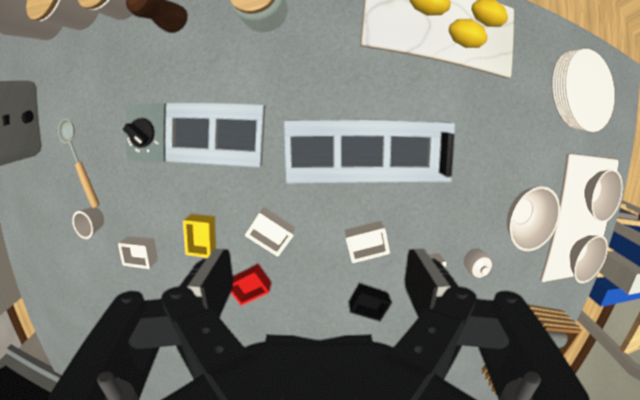

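```bash
cat >> h.py <<'E'
from scipy.optimize import minimize
def proj(c,P,name):
    P=np.atleast_2d(P); X=(P-c['origin'])@c['rotation']; K=c['intrinsics']
    if name=='wrist':
        r=np.hypot(X[:,0],X[:,1]); th=np.arctan2(r,X[:,2]); k=th/np.maximum(r,1e-9)
        return np.c_[K[0,0]*X[:,0]*k+K[0,2],K[1,1]*X[:,1]*k+K[1,2]]
    return np.c_[K[0,0]*X[:,0]/X[:,2]+K[0,2],K[1,1]*X[:,1]/X[:,2]+K[1,2]]
def box(x0,x1,y0,y1,z0,z1,n=9):
    # outline points with subdivided edges (fisheye curves)
    t=np.linspace(0,1,n); e=[]
    for z in (z0,z1):
        for a,b in [((x0,y0),(x1,y0)),((x1,y0),(x1,y1)),((x1,y1),(x0,y1)),((x0,y1),(x0,y0))]:
            e+= [(a[0]+(b[0]-a[0])*s,a[1]+(b[1]-a[1])*s,z) for s in t]
    return np.array(e)
DISH=[box(-.024,.024,-.033,.033,.007,.042),box(-.022,.022,-.031,.031,0,.007)]
EXT=[box(-.05,.05,-.14,.14,0,.022),box(-.035,.035,-.126,-.114,.022,.055)]
WARM=[box(-.05,.05,-.125,.045,0,.022)]
S=4
def render(models,pose,c,name,roi):
    x,y,a=pose[:3]; dz=pose[3] if len(pose)>3 else 0
    u0,v0,u1,v1=roi; m=np.zeros(((v1-v0)*S,(u1-u0)*S),np.uint8)
    for M in models:
        P=np.c_[x+M[:,0]*np.cos(a)-M[:,1]*np.sin(a),y+M[:,0]*np.sin(a)+M[:,1]*np.cos(a),M[:,2]+dz]
        uv=(proj(c,P,name)+.5-[u0,v0])*S-.5
        cv2.fillConvexPoly(m,cv2.convexHull(np.round(uv*16).astype(np.int32)),255,shift=4)
    return cv2.resize(m,(u1-u0,v1-v0),interpolation=cv2.INTER_AREA).astype(float)/255
def roi_of(models,pose,c,name,pad=8):
    uv=np.vstack([proj(c,np.c_[pose[0]+M[:,0]*np.cos(pose[2])-M[:,1]*np.sin(pose[2]),pose[1]+M[:,0]*np.sin(pose[2])+M[:,1]*np.cos(pose[2]),M[:,2]],name) for M in models])
    a=np.floor(uv.min(0)-pad).astype(int); b=np.ceil(uv.max(0)+pad).astype(int)
    return max(a[0],0),max(a[1],0),min(b[0],640),min(b[1],400)
def softmask(c,roi,kind,pose0=None):
    u0,v0,u1,v1=roi; im=cv2.GaussianBlur(c['color'],(3,3),0)[v0:v1,u0:u1].astype(float)
    g=im.min(2) if kind=='dish' else im[...,0]
    bg=np.median(np.r_[g[0],g[-1],g[:,0],g[:,-1]]); hi=np.percentile(g,92)
    f=np.clip((g-bg)/(hi-bg),0,1); t=(f>.4).astype(np.uint8)
    n,l,s,_=cv2.connectedComponentsWithStats(t); k=1+np.argmax(s[1:,4]); t=(l==k).astype(np.uint8)
    t=cv2.morphologyEx(t,cv2.MORPH_CLOSE,np.ones((3,3)))
    cs,_=cv2.findContours(t,cv2.RETR_EXTERNAL,cv2.CHAIN_APPROX_NONE); o=np.zeros_like(t); cv2.drawContours(o,cs,-1,1,-1)
    return o.astype(float)
def fit(models,p0,views,kind,h=(.006,.006,.08)):
    """views: list (name,c)"""
    data=[(n,c,r:=roi_of(models,p0,c,n),softmask(c,r,kind)) for n,c in views]
    def cost(d):
        p=np.array(p0)+d
        return sum(np.abs(render(models,p,c,n,r)-m).sum()/m.sum() for n,c,r,m in data)/len(data)
    best=None
    for da in (-.25,0,.25) if kind=='dish' else (0,):
        n0=len(p0); sim=np.zeros((n0+1,n0)); sim[:,2]=da
        for i in range(n0): sim[i+1,i]+=(list(h)+[.006])[i]
        r=minimize(cost,sim[0],method='Nelder-Mead',options=dict(initial_simplex=sim,xatol=1e-4,fatol=1e-5,maxiter=250))
        if best is None or r.fun<best.fun: best=r
    return np.array(p0)+best.x,best.fun
def overlay(c,name,items,path,crop=None,scale=2):
    im=cv2.resize(c['color'],None,fx=scale,fy=scale,interpolation=cv2.INTER_CUBIC)
    for models,p in items:
        for M in models:
            P=np.c_[p[0]+M[:,0]*np.cos(p[2])-M[:,1]*np.sin(p[2]),p[1]+M[:,0]*np.sin(p[2])+M[:,1]*np.cos(p[2]),M[:,2]]
            uv=proj(c,P,name)*scale; n=len(M)//8
            for k in range(4,8): cv2.polylines(im,[np.round(uv[k*n:(k+1)*n]).astype(int)],False,(0,0,255),1)
    if crop: u0,v0,u1,v1=[int(k*scale) for k in crop]; im=im[v0:v1,u0:u1]
    cv2.imwrite(path,im)
E
python3 - <<'E'
from h import *
W=cam('wrist');T=cam('top');C=cam('scene')
for nm,M,p0 in [('ext',EXT,(.600,-.138,.1)),('warm',WARM,(.607,.168,.02))]:
    for v in [[('wrist',W)],[('top',T)],[('scene',C)]]:
        p,f=fit(M,p0,v,'tray'); print(nm,v[0][0],np.round(p,4),round(f,3))
        if v[0][0]=='wrist': globals()[nm]=p
D=[]
for p0 in [(.374,.29,1.57),(.446,.02,1.0),(.448,-.15,1.8),(.391,-.272,1.7)]:
    for v in [[('wrist',W)],[('top',T)],[('scene',C)]]:
        p,f=fit(DISH,p0,v,'dish'); print('d',v[0][0],np.round(p,4),round(f,3))
        if v[0][0]=='scene': D.append((DISH,p))
overlay(W,'wrist',[(EXT,ext),(WARM,warm)]+D,'pics/o1.png',(100,80,500,300))
E
```

```text
ext wrist [ 0.6021 -0.1356  0.1107] 0.073
ext top [ 0.6017 -0.127   0.1242] 1.666
ext scene [ 0.5992 -0.1327  0.1146] 0.035
warm wrist [0.6081 0.1719 0.0103] 0.042
warm top [0.608  0.1695 0.0036] 0.38
warm scene [0.6042 0.1743 0.0112] 0.105
d wrist [0.3598 0.3031 1.9916] 0.591
d top [0.369  0.294  3.1547] 0.107
d scene [0.3183 0.3028 2.1566] 0.553
d wrist [0.4449 0.0213 2.585 ] 0.259
d top [ 0.5094 -0.01    1.525 ] 0.281
d scene [0.4433 0.0271 2.7251] 0.357
d wrist [ 0.442  -0.1502  3.5004] 0.311
d top [ 0.4492 -0.1599  1.6311] 0.58
d scene [ 0.4397 -0.142   2.2133] 0.408
d wrist [ 0.3645 -0.207   1.8574] 0.516
d top [ 0.3927 -0.2729  2.1832] 0.393
d scene [ 0.3844 -0.2671  3.4679] 0.289
```

View pics/o1.png

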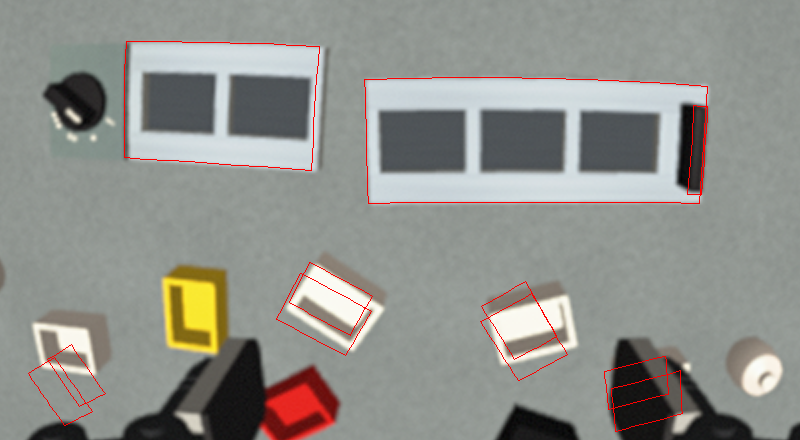

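```bash
cat >> h.py <<'E'
from scipy.optimize import differential_evolution
from scipy.ndimage import map_coordinates
def rect(x0,x1,y0,y1,z,sign,off=.002,n=24,skip=()):
    a,b=[],[]
    t=np.linspace(.04,.96,n)
    for i,(p,q,nrm) in enumerate([((x0,y0),(x1,y0),(0,1)),((x1,y0),(x1,y1),(-1,0)),((x1,y1),(x0,y1),(0,-1)),((x0,y1),(x0,y0),(1,0))]):
        if i in skip: continue
        L=np.array(p)+(np.array(q)-p)*t[:,None]; nn=np.array(nrm)*off*sign
        a.append(np.c_[L+nn,np.full(n,z)]); b.append(np.c_[L-nn,np.full(n,z)])
    return np.vstack(a),np.vstack(b)
def pk(ys): return [rect(-.0255,.0255,y-.0345,y+.0345,.022,-1) for y in ys]
eEXT=[rect(-.05,.05,-.14,.14,.022,1)]+pk([.097,.017,-.063])
eWARM=[rect(-.05,.05,-.125,.045,.022,1)]+pk([-.002,-.082])
eDISH=[rect(-.024,.024,-.033,.033,.042,1),rect(-.019,.019,-.028,.028,.042,-1)]
def place(M,p): 
    c,s=np.cos(p[2]),np.sin(p[2]); dz=p[3] if len(p)>3 else 0
    return np.c_[p[0]+M[:,0]*c-M[:,1]*s,p[1]+M[:,0]*s+M[:,1]*c,M[:,2]+dz]
def efit(E,p0,rng,views,seed=0):
    A=np.vstack([e[0] for e in E]);B=np.vstack([e[1] for e in E])
    G=[(n,c,cv2.GaussianBlur(c['color'],(3,3),0).min(2).astype(float)) for n,c in views]
    def cost(p):
        s=0
        for n,c,g in G:
            f=lambda M:map_coordinates(g,proj(c,place(M,p),n).T[::-1],order=1,mode='nearest')
            s-=np.clip(f(A)-f(B),-60,60).mean()
        return s/len(G)
    r=differential_evolution(cost,[(a-w,a+w) for a,w in zip(p0,rng)],seed=seed,popsize=20,tol=1e-6,maxiter=120)
    return r.x,-r.fun
E
python3 - <<'E'
from h import *
W=cam('wrist');T=cam('top');C=cam('scene')
V=dict(wrist=[('wrist',W)],top=[('top',T)],scene=[('scene',C)],all=[('wrist',W),('top',T),('scene',C)],ts=[('top',T),('scene',C)])
for nm,M,p0 in [('ext',eEXT,(.600,-.136,.11,0)),('warm',eWARM,(.607,.171,.01,0))]:
    for v in ['wrist','top','scene','all']:
        p,f=efit(M,p0[:3] if v!='all' else p0,(.015,.015,.08,.01),V[v]); print(nm,v,np.round(p,4),round(f,1))
for p0 in [(.374,.29,1.57,0),(.446,.02,1.57,0),(.448,-.15,1.57,0),(.391,-.272,1.57,0)]:
    for v in ['wrist','top','scene','ts']:
        p,f=efit(eDISH,p0[:3] if v!='ts' else p0,(.012,.012,1.6,.012),V[v]); print('d',v,np.round(p,4),round(f,1))
E
```

```text
ext wrist [ 0.6024 -0.1364  0.1137] 50.5
ext top [ 0.5994 -0.1347  0.112 ] 22.7
ext scene [ 0.6008 -0.1367  0.1127] 37.6
ext all [ 0.6007 -0.1356  0.1128 -0.0039] 36.6
warm wrist [0.6076 0.1675 0.0151] 56.6
warm top [0.6052 0.1695 0.0082] 26.9
warm scene [0.606  0.1678 0.013 ] 33.6
warm all [ 0.6062  0.1695  0.0123 -0.0031] 38.5
d wrist [0.3712 0.2886 0.059 ] 41.3
d top [0.3693 0.2918 0.0662] 12.7
d scene [0.3688 0.2898 0.0671] 10.2
d ts [ 0.3687  0.2917  0.0625 -0.0015] 11.2
d wrist [0.4502 0.0187 2.6292] 47.7
d top [0.452  0.0135 3.0001] 3.5
d scene [0.4484 0.0193 2.6297] 26.5
d ts [ 4.4830e-01  1.9500e-02  2.6326e+00 -4.0000e-04] 14.3
d wrist [ 0.4473 -0.1483  0.3578] 45.7
d top [ 0.4459 -0.1468  0.3555] 5.9
d scene [ 0.4451 -0.1479  0.3594] 30.2
d ts [ 0.445  -0.1477  0.3594 -0.0006] 17.8
d wrist [ 0.3989 -0.2754  1.032 ] 7.9
d top [ 0.3915 -0.2705  0.245 ] 12.1
d scene [ 0.392  -0.2718  0.2532] 33.4
d ts [ 0.3912 -0.2713  0.2523 -0.0022] 22.7
```

>>> step_arm:
  plan:
    - [[0.2,3.8,1,0,0,-0.05,8.5],[0.4,7.6,2,0,0,-0.1,8.5],[0.6,11.4,3,0,0,-0.15,8.5],[0.8,15.2,4,0,0,-0.15,8.5],[1,19,5,0,0,-0.15,8.5]]

```text
t: 3.42
position: [0.6128, -0.2438, 0.2955]
tool_rot: [0.0, 0.998, 0.058, 0.0]
ft_force: [0.1, 0.7, 0.6]
width: 0.0852
gripper_force: 0.0
```

>>> step_arm:
  plan:
    - [[0.1,1.2,3,0,0,0,8.5],[0.1,1.6,6,0,0,0,8.5],[0.1,1.6,10,0,0,0,8.5],[0.1,1.6,14,0,0,0,8.5],[0.1,1.6,15,0,0,0,8.5]]

```text
t: 3.83
position: [0.6111, -0.2562, 0.1387]
tool_rot: [-0.003, 0.998, 0.058, -0.005]
ft_force: [-1.3, 1.0, -0.8]
width: 0.085
gripper_force: 0.0
```

Run:
```python
from h import *
st();W=cam('wrist')
v=[('wrist',W)]
p,f=efit(eEXT,(.601,-.136,.112),(.012,.012,.05),v); print(np.round(p,4),f)
print('rib',p[:2]+.12*np.array([np.sin(p[2]),-np.cos(p[2])]))
p,f=efit(eWARM,(.607,.169,.013),(.012,.012,.03),v); print(np.round(p,4),f)
```

```text
t 3.83 p [ 0.6111 -0.2562  0.1387] xax [ 0.993  0.115 -0.01 ] zax [-0.011  0.005 -1.   ] F [-1.3  1.  -0.8] w 0.085 gf 0.0
[ 0.6022 -0.1367  0.1131] 57.41784059988203
rib [ 0.61571596 -0.25592927]
[0.6072 0.1672 0.0145] 52.62496901901628
```

>>> step_arm:
  plan:
    - [[0,0,3,0,0,0,8.5],[0,0,6,0,0,0,8.5],[0,0,9,0,0,0,8.5],[0,0,11.2,0,0,0,8.5],[0,0,11.8,0,0,0,8.5]]

```text
t: 4.3
position: [0.6152, -0.257, 0.0262]
tool_rot: [-0.001, 0.998, 0.058, -0.001]
ft_force: [-0.5, -0.1, -0.0]
width: 0.0848
gripper_force: 0.0
```

>>> step_arm:
  plan:
    - [[0,0,0,0,0,0,7],[0,0,0,0,0,0,5],[0,0,0,0,0,0,3],[0,0,0,0,0,0,0.8],[0,0,0,0,0,0,0.8]]
  squeeze: 60

```text
t: 4.72
position: [0.6174, -0.2579, 0.0297]
tool_rot: [0.001, 0.998, 0.058, 0.001]
ft_force: [-0.2, 0.7, -0.9]
width: 0.0248
gripper_force: 0.0
```

>>> step_arm:
  plan:
    - [[0,0,0,0,0,0,0.5],[0,0,0,0,0,0,0.5],[0,0,0,0,0,0,0.5],[0,0,0,0,0,0,0.5],[0,0,0,0,0,0,0.5]]
  squeeze: 60

```text
t: 5.13
position: [0.6169, -0.257, 0.0293]
tool_rot: [0.0, 0.998, 0.058, 0.001]
ft_force: [-0.7, 1.7, 5.6]
width: 0.0092
gripper_force: 58.7
```

Run:
```python
from h import *
st();W=cam('wrist')
v=[('wrist',W)]
p,f=efit(eEXT,(.601,-.136,.112),(.012,.012,.05),v); print(np.round(p,4),f)
w,f=efit(eWARM,(.607,.169,.013),(.012,.012,.03),v); print(np.round(w,4),f)
```

```text
t 5.13 p [ 0.6169 -0.257   0.0293] xax [0.993 0.117 0.002] zax [ 0.002 -0.    -1.   ] F [-0.7  1.7  5.6] w 0.0092 gf 58.7
[ 0.6031 -0.1368  0.1165] 54.15183553905232
[0.6026 0.1673 0.043 ] 7.778784393846473
```

>>> step_arm:
  plan:
    - [[0,-0.4,0,0,0,0.1,0.5],[0,-1,0,0,0,0.3,0.5],[0,-1.7,0,0,0,0.5,0.5],[0.1,-2.5,0,0,0,0.7,0.5],[0.1,-3.1,0,0,0,0.95,0.5]]
  squeeze: 90

```text
t: 5.6
position: [0.6146, -0.2288, 0.0295]
tool_rot: [0.003, 1.0, 0.009, 0.001]
ft_force: [-1.6, -7.1, 4.9]
width: 0.0083
gripper_force: 89.1
```

>>> step_arm:
  plan:
    - [[0,0,-14,0,0,0,8.5],[0,0,-14,0,0,0,8.5],[0,0,-14,0,0,0,8.5],[0,0,-14,0,0,0,8.5],[0,0,-14,0,0,0,9.5]]

```text
out of range
```

Run:
```python
from h import *
st();W=cam('wrist');C=cam('scene')
cv2.imwrite('pics/w2.png',W['color'])
for v in [[('wrist',W)],[('scene',C)]]:
    p,f=efit(eEXT,(.611,-.105,.02),(.014,.014,.07),v); print(np.round(p,4),f)
    w,f=efit(eWARM,(.607,.169,.013),(.012,.012,.03),v); print(np.round(w,4),f)
```

```text
t 5.6 p [ 0.6146 -0.2288  0.0295] xax [1.    0.018 0.003] zax [ 0.003 -0.005 -1.   ] F [-1.6 -7.1  4.9] w 0.0083 gf 89.1
[ 0.6088 -0.1083  0.0492] 54.40694913420183
[ 0.6092  0.1661 -0.0017] 30.310932712570118
[ 0.6071 -0.1072  0.0382] 19.42733256720612
[0.606  0.1678 0.0138] 34.132219219123904
```

View pics/w2.png

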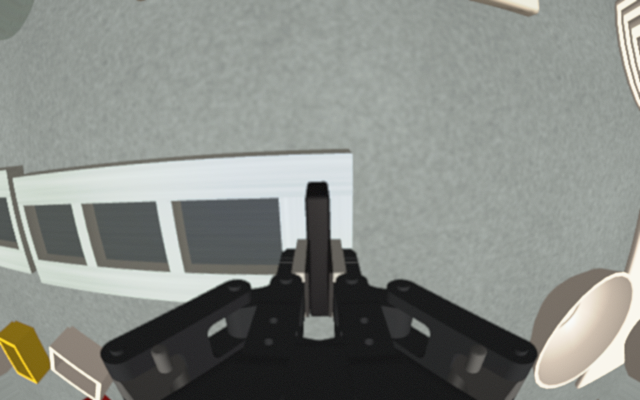

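>>> step_arm:
  plan:
    - [[0,0,0,0,0,0,0.5],[0,0,0,0,0,0,0.5],[0,0,0,0,0,0,0.5],[0,0,0,0,0,0,0.5],[0,0,0,0,0,0,0.5]]
  squeeze: 110

```text
t: 6.12
position: [0.6143, -0.2274, 0.0295]
tool_rot: [0.001, 1.0, 0.009, 0.001]
ft_force: [-3.1, -0.9, 7.6]
width: 0.0075
gripper_force: 108.6
```

Run:
```python
from h import *
st();W=cam('wrist');C=cam('scene')
for v in [[('wrist',W)],[('scene',C)]]:
    p,f=efit(eEXT,(.611,-.105,.02),(.014,.014,.07),v); print(np.round(p,4),f)
    w,f=efit(eWARM,(.607,.169,.013),(.012,.012,.03),v); print(np.round(w,4),f)
    a=w[2]; t=w[:2]+.265*np.array([np.sin(a),-np.cos(a)]); print('target ext',t,'delta',t-p[:2],a-p[2])
```

```text
t 6.12 p [ 0.6143 -0.2274  0.0295] xax [1.    0.018 0.002] zax [ 0.002 -0.002 -1.   ] F [-3.1 -0.9  7.6] w 0.0075 gf 108.6
[ 0.6093 -0.1067  0.0425] 54.469690714736885
[0.6092 0.1661 0.0016] 30.424458255487536
target ext [ 0.60960874 -0.09892697] delta [0.00026739 0.00777339] -0.04089625258964964
[ 0.6071 -0.1072  0.0382] 19.529960267342652
[0.606  0.1678 0.0137] 34.17335313593357
target ext [ 0.6096216  -0.09715185] delta [0.00254315 0.01005963] -0.024431144746865405
```

>>> step_arm:
  plan:
    - [[0,0,0,0,0,0.2,0.5],[0,-0.2,0,0,0,0.4,0.5],[0,-0.4,0,0,0,0.4,0.5],[0,-0.6,0,0,0,0.4,0.5],[0,-0.7,0,0,0,0.4,0.5]]

```text
t: 6.63
position: [0.614, -0.222, 0.0295]
tool_rot: [0.003, 1.0, -0.011, 0.001]
ft_force: [-2.5, -7.0, 5.3]
width: 0.0072
gripper_force: 108.8
```

>>> step_arm:
  plan:
    - [[0,0,0,0,0,0,0.5],[0,0,0,0,0,0,0.5],[0,0,0,0,0,0,0.5],[0,0,0,0,0,0,0.5],[0,0,0,0,0,0,0.5]]

```text
t: 7.05
position: [0.614, -0.2219, 0.0295]
tool_rot: [0.002, 1.0, -0.011, 0.001]
ft_force: [-2.8, -5.4, 6.3]
width: 0.0071
gripper_force: 108.9
```

Run:
```python
from h import *
st();W=cam('wrist');C=cam('scene')
for v in [[('wrist',W)],[('scene',C)]]:
    p,f=efit(eEXT,(.611,-.105,.02),(.014,.014,.07),v); print(np.round(p,4),f)
    w=np.array([.606,.1678,.0137]) 
    a=w[2]; t=w[:2]+.265*np.array([np.sin(a),-np.cos(a)]); print('target ext',t,'delta',t-p[:2],a-p[2])
```

```text
t 7.05 p [ 0.614  -0.2219  0.0295] xax [ 1.    -0.023  0.002] zax [ 0.002 -0.005 -1.   ] F [-2.8 -5.4  6.3] w 0.0071 gf 108.9
[ 0.613  -0.1022  0.0102] 54.20006956904391
target ext [ 0.60963039 -0.09717513] delta [-0.00341847  0.00497525] 0.0034785944659964686
[ 0.611  -0.1017  0.0045] 20.304013789952055
target ext [ 0.60963039 -0.09717513] delta [-0.00134274  0.00457356] 0.009233975275468275
```

>>> step_arm:
  plan:
    - [[0,-0.1,0,0,0,-0.1,0.5],[0,-0.2,0,0,0,-0.2,0.5],[0,-0.3,0,0,0,-0.2,0.5],[0,-0.4,0,0,0,-0.2,0.5],[0,-0.5,0,0,0,-0.2,0.5]]

```text
t: 7.57
position: [0.615, -0.2178, 0.0296]
tool_rot: [0.003, 1.0, -0.001, 0.002]
ft_force: [-1.8, -11.6, 3.5]
width: 0.0075
gripper_force: 108.4
```

>>> step_arm:
  plan:
    - [[0,-0.1,0,0,0,0,0.5],[0,-0.2,0,0,0,0,0.5],[0,-0.3,0,0,0,0,0.5],[0,-0.3,0,0,0,0,0.5],[0,-0.3,0,0,0,0,0.5]]

```text
t: 7.98
position: [0.6163, -0.2176, 0.0296]
tool_rot: [0.005, 1.0, -0.001, 0.003]
ft_force: [0.0, -14.1, 1.2]
width: 0.0071
gripper_force: 108.2
```

Run:
```python
from h import *
st();W=cam('wrist');C=cam('scene')
for v in [[('wrist',W)],[('scene',C)]]:
    p,f=efit(eEXT,(.611,-.1,.02),(.014,.014,.07),v); print(np.round(p,4),f)
    w=np.array([.606,.1678,.0137]) 
    a=w[2]; t=w[:2]+.265*np.array([np.sin(a),-np.cos(a)]); print('target ext',t,'delta',t-p[:2],a-p[2])
```

```text
t 7.98 p [ 0.6163 -0.2176  0.0296] xax [ 1.    -0.002  0.006] zax [ 0.006 -0.01  -1.   ] F [  0.  -14.1   1.2] w 0.0071 gf 108.2
[ 0.6146 -0.0971  0.0153] 50.74369159288648
target ext [ 0.60963039 -0.09717513] delta [-4.93625035e-03 -2.74686949e-05] -0.0015507064356276978
[ 0.6123 -0.0972  0.0098] 19.408210778355745
target ext [ 0.60963039 -0.09717513] delta [-2.64869907e-03  6.89088532e-05] 0.00393035889051742
```

>>> step_arm:
  plan:
    - [[0,0.4,0,0,0,0,0.5],[-0.2,0.4,0,0,0,0,0.5],[-0.35,0.4,0,0,0,0,0.5],[-0.35,0.4,0,0,0,0,0.5],[-0.35,0.3,0,0,0,0,0.5]]

```text
t: 8.5
position: [0.6135, -0.2181, 0.0296]
tool_rot: [0.003, 1.0, -0.001, 0.004]
ft_force: [2.8, -12.1, 1.8]
width: 0.0072
gripper_force: 108.4
```

>>> step_arm:
  plan:
    - [[0,-0.1,0,0,0,0,0.5],[0,-0.2,0,0,0,0,0.5],[0,-0.3,0,0,0,0,0.5],[0,-0.3,0,0,0,0,0.5],[0,-0.3,0,0,0,0,0.5]]

```text
t: 8.92
position: [0.6136, -0.2181, 0.0295]
tool_rot: [0.006, 1.0, -0.001, 0.004]
ft_force: [3.1, -15.8, 0.4]
width: 0.0075
gripper_force: 108.3
```

Run:
```python
from h import *
st();W=cam('wrist');C=cam('scene')
for v in [[('wrist',W)],[('scene',C)]]:
    p,f=efit(eEXT,(.611,-.1,.02),(.014,.014,.07),v); print(np.round(p,4),f)
    w=np.array([.606,.1678,.0137]) 
    a=w[2]; t=w[:2]+.265*np.array([np.sin(a),-np.cos(a)]); print('target ext',t,'delta',t-p[:2],a-p[2])
```

```text
t 8.92 p [ 0.6136 -0.2181  0.0295] xax [ 1.    -0.002  0.007] zax [ 0.007 -0.011 -1.   ] F [  3.1 -15.8   0.4] w 0.0075 gf 108.3
[ 0.6131 -0.0987  0.0048] 50.999772742904234
target ext [ 0.60963039 -0.09717513] delta [-0.00345569  0.00149595] 0.008905233256651147
[ 6.109e-01 -9.770e-02 -5.000e-04] 20.6545984094092
target ext [ 0.60963039 -0.09717513] delta [-0.00128962  0.00052141] 0.014151296715581433
```

>>> step_arm:
  plan:
    - [[0,0.3,0,0,0,0,0.5],[0,0.6,0,0,0,0,0.5],[0,0.9,0,0,0,-0.1,0.5],[0,0.9,0,0,0,-0.2,0.5],[0,0.9,0,0,0,-0.2,0.5]]

```text
t: 9.43
position: [0.6128, -0.2189, 0.0295]
tool_rot: [-0.001, 1.0, 0.008, 0.003]
ft_force: [3.6, 3.3, 7.5]
width: 0.0074
gripper_force: 109.4
```

>>> step_arm:
  plan:
    - [[0,0,0,0,0,0,0.5],[0,0,0,0,0,0,0.5],[0,0,0,0,0,0,0.5],[0,0,0,0,0,0,0.5],[0,0,0,0,0,0,0.5]]

```text
t: 9.85
position: [0.6127, -0.2189, 0.0295]
tool_rot: [-0.001, 1.0, 0.008, 0.003]
ft_force: [3.5, 2.6, 8.2]
width: 0.0073
gripper_force: 109.4
```

```bash
cat >> h.py <<'E'
def chk():
    st();W=cam('wrist');C=cam('scene')
    for n,c,w in [('wrist',W,[.6073,.1673,.0148]),('scene',C,[.606,.1678,.0137])]:
        p,f=efit(eEXT,(.611,-.1,.01),(.014,.014,.06),[(n,c)]); w=np.array(w)
        ca,sa=np.cos(w[2]),np.sin(w[2]); d=p[:2]-w[:2]; o=np.array([ca*d[0]+sa*d[1],-sa*d[0]+ca*d[1]]); a=p[2]-w[2]
        j=o+.14*np.array([-np.sin(a),np.cos(a)]); r=o-.12*np.array([-np.sin(a),np.cos(a)])
        print(n,round(f,1),'yaw err',round(a,4),'joint off mm',np.round((j-[0,-.125])*1e3,1),'rib off mm',np.round((r-[0,-.385])*1e3,1))
E
python3 -c "from h import *; chk()"
```

```text
t 9.85 p [ 0.6127 -0.2189  0.0295] xax [1.    0.016 0.005] zax [ 0.005  0.001 -1.   ] F [3.5 2.6 8.2] w 0.0073 gf 109.4
wrist 52.0 yaw err -0.0142 joint off mm [ 3.6 -2.1] rib off mm [-0.1 -2.1]
scene 21.1 yaw err -0.0193 joint off mm [ 3.8 -1.5] rib off mm [-1.2 -1.5]
```

>>> step_arm:
  plan:
    - [[0,0.1,0,0,0,-0.1,0.5],[0,0.1,0,0,0,-0.2,0.5],[0,0.1,0,0,0,-0.25,0.5],[0,0.1,0,0,0,-0.25,0.5],[0,0.1,0,0,0,-0.25,0.5]]

```text
t: 10.37
position: [0.6127, -0.2196, 0.0295]
tool_rot: [-0.001, 1.0, 0.021, 0.003]
ft_force: [4.1, 3.9, 7.1]
width: 0.0071
gripper_force: 109.9
```

```bash
python3 -c "from h import *; chk()"
```

```text
t 10.37 p [ 0.6127 -0.2196  0.0295] xax [0.999 0.042 0.005] zax [ 0.005  0.002 -1.   ] F [4.1 3.9 7.1] w 0.0071 gf 109.9
wrist 52.7 yaw err -0.005 joint off mm [ 1.1 -2.8] rib off mm [-0.2 -2.8]
scene 20.7 yaw err -0.0101 joint off mm [ 1.4 -2.2] rib off mm [-1.2 -2.2]
```

>>> step_arm:
  plan:
    - [[0,0,0,0,0,-0.1,0.5],[0,-0.1,0,0,0,-0.1,0.5],[0,-0.3,0,0,0,-0.1,0.5],[0,-0.5,0,0,0,-0.1,0.5],[0,-0.6,0,0,0,-0.1,0.5]]

```text
t: 10.88
position: [0.6127, -0.2179, 0.0296]
tool_rot: [0.003, 1.0, 0.027, 0.003]
ft_force: [2.1, -8.7, 3.8]
width: 0.0073
gripper_force: 109.3
```

```bash
python3 -c "from h import *; chk()"
```

```text
t 10.88 p [ 0.6127 -0.2179  0.0296] xax [0.999 0.054 0.006] zax [ 0.006 -0.005 -1.   ] F [ 2.1 -8.7  3.8] w 0.0073 gf 109.3
wrist 51.3 yaw err 0.014 joint off mm [-3.8 -0.9] rib off mm [-0.2 -0.9]
scene 19.5 yaw err 0.0069 joint off mm [-3.3 -0.4] rib off mm [-1.4 -0.4]
```

>>> step_arm:
  plan:
    - [[0,0.3,0,0,0,0.1,0.5],[0,0.6,0,0,0,0.1,0.5],[0,0.9,0,0,0,0.1,0.5],[0.1,1.2,0,0,0,0.1,0.5],[0.1,1.2,0,0,0,0.1,0.5]]

```text
t: 11.4
position: [0.6121, -0.2232, 0.0295]
tool_rot: [-0.003, 1.0, 0.021, 0.001]
ft_force: [0.2, 8.7, 12.2]
width: 0.0075
gripper_force: 110.1
```

```bash
python3 -c "from h import *; chk()"
```

```text
t 11.4 p [ 0.6121 -0.2232  0.0295] xax [0.999 0.042 0.002] zax [ 0.001  0.006 -1.   ] F [ 0.2  8.7 12.2] w 0.0075 gf 110.1
wrist 54.6 yaw err 0.0249 joint off mm [-7.5 -5.7] rib off mm [-1.  -5.6]
scene 19.7 yaw err 0.0212 joint off mm [-7.4 -6. ] rib off mm [-1.9 -5.9]
```

>>> step_arm:
  plan:
    - [[0.1,0.3,0,0,0,0.1,0.5],[0.15,0.7,0,0,0,0.25,0.5],[0.15,1.1,0,0,0,0.25,0.5],[0.15,1.5,0,0,0,0.25,0.5],[0.15,1.7,0,0,0,0.25,0.5]]

```text
t: 11.92
position: [0.6133, -0.2389, 0.0295]
tool_rot: [-0.004, 1.0, 0.008, -0.0]
ft_force: [-0.8, 12.5, 13.6]
width: 0.0071
gripper_force: 110.4
```

>>> step_arm:
  plan:
    - [[0,-0.1,0,0,0,0,0.5],[0,-0.3,0,0,0,0,0.5],[0,-0.6,0,0,0,0,0.5],[0,-0.9,0,0,0,0,0.5],[0,-0.9,0,0,0,0,0.5]]

```text
t: 12.33
position: [0.6142, -0.237, 0.0295]
tool_rot: [0.002, 1.0, 0.009, 0.001]
ft_force: [-0.7, -5.3, 7.8]
width: 0.0074
gripper_force: 109.4
```

```bash
python3 -c "from h import *; chk()"
```

```text
t 12.33 p [ 0.6142 -0.237   0.0295] xax [1.    0.019 0.002] zax [ 0.002 -0.004 -1.   ] F [-0.7 -5.3  7.8] w 0.0074 gf 109.4
wrist 31.3 yaw err 0.007 joint off mm [-1.8  8. ] rib off mm [0. 8.]
scene 16.4 yaw err 0.0038 joint off mm [ -1.4 -16.8] rib off mm [ -0.5 -16.8]
```

>>> step_arm:
  plan:
    - [[0,-0.3,0,0,0,0.05,0.5],[0,-0.6,0,0,0,0.05,0.5],[0,-0.9,0,0,0,0.05,0.5],[0,-1.2,0,0,0,0.05,0.5],[0,-1.4,0,0,0,0.05,0.5]]

```text
t: 12.85
position: [0.6146, -0.2241, 0.0296]
tool_rot: [0.003, 1.0, 0.007, 0.002]
ft_force: [-1.2, -8.0, 6.4]
width: 0.0071
gripper_force: 109.2
```

```bash
python3 -c "from h import *; chk()"
```

```text
t 12.85 p [ 0.6146 -0.2241  0.0296] xax [1.    0.013 0.003] zax [ 0.003 -0.005 -1.   ] F [-1.2 -8.   6.4] w 0.0071 gf 109.2
wrist 54.6 yaw err 0.0085 joint off mm [-0.5 -6.2] rib off mm [ 1.7 -6.2]
scene 20.0 yaw err 0.0042 joint off mm [-0.6 -6.3] rib off mm [ 0.4 -6.3]
```

>>> step_arm:
  plan:
    - [[0,-0.2,0,0,0,0.05,0.5],[-0.05,-0.4,0,0,0,0.05,0.5],[-0.05,-0.6,0,0,0,0.05,0.5],[-0.05,-0.7,0,0,0,0.05,0.5],[-0.05,-0.8,0,0,0,0.05,0.5]]

```text
t: 13.37
position: [0.6141, -0.2175, 0.0295]
tool_rot: [0.004, 1.0, 0.004, 0.002]
ft_force: [-1.0, -13.0, 4.4]
width: 0.0072
gripper_force: 109.1
```

```bash
python3 -c "from h import *; chk()"
```

```text
t 13.37 p [ 0.6141 -0.2175  0.0295] xax [1.    0.009 0.003] zax [ 0.003 -0.008 -1.   ] F [ -1.  -13.    4.4] w 0.0072 gf 109.1
wrist 50.8 yaw err 0.0036 joint off mm [0.3 0.4] rib off mm [1.2 0.4]
scene 19.4 yaw err -0.0011 joint off mm [ 0.4 -0. ] rib off mm [ 0.1 -0. ]
```

>>> step_arm:
  plan:
    - [[0,-0.1,0,0,0,0,0.5],[0,-0.3,0,0,0,0,0.5],[0,-0.3,0,0,0,0,0.5],[0,-0.1,0,0,0,0,0.5],[0,-0.1,0,0,0,0,0.5]]

```text
t: 13.88
position: [0.6141, -0.2175, 0.0295]
tool_rot: [0.004, 1.0, 0.004, 0.002]
ft_force: [-0.3, -13.0, 5.5]
width: 0.0073
gripper_force: 109.2
```

>>> step_arm:
  plan:
    - [[0,0,0,0,0,0,1.5],[0,0,0,0,0,0,3],[0,0,0,0,0,0,5],[0,0,0,0,0,0,7],[0,0,0,0,0,0,8]]

```text
t: 14.3
position: [0.6118, -0.2111, 0.0272]
tool_rot: [-0.001, 1.0, 0.004, -0.001]
ft_force: [-0.4, 0.9, -0.5]
width: 0.0626
gripper_force: 0.0
```

>>> step_arm:
  plan:
    - [[0,0,-2,0,0,0,8],[0,0,-6,0,0,0,8],[0,0,-10,0,0,0,8],[0,0,-14,0,0,0,8],[0,0,-18,0,0,0,8]]

```text
t: 14.72
position: [0.6119, -0.2112, 0.2089]
tool_rot: [-0.001, 1.0, 0.004, -0.001]
ft_force: [1.7, -0.6, 0.1]
width: 0.0797
gripper_force: 0.0
```

>>> step_arm:
  plan:
    - [[0,-4,-1,0,0,0,8],[0,-8,-1,0,0,0,8],[0,-12,-1,0,0,0,8],[0,-16,-1,0,0,0,8],[0,-18,-1,0,0,0,8]]

```text
t: 15.13
position: [0.6102, -0.0272, 0.2177]
tool_rot: [-0.001, 1.0, 0.005, -0.001]
ft_force: [0.4, -0.1, -0.2]
width: 0.0799
gripper_force: 0.0
```

>>> step_arm:
  plan:
    - [[0,0,0,0,0,0,8],[0,0,0,0,0,0,8],[0,0,0,0,0,0,8],[0,0,0,0,0,0,8],[0,0,0,0,0,0,8]]

```text
t: 15.55
position: [0.6115, -0.0336, 0.2175]
tool_rot: [0.0, 1.0, 0.003, -0.0]
ft_force: [1.2, -0.1, 0.3]
width: 0.0803
gripper_force: 0.0
```

Run:
```python
from h import *
s=st();W=cam('wrist');C=cam('scene')
for n,c in [('wrist',W),('scene',C)]:
    w,f=efit(eWARM,(.607,.1676,.014),(.01,.01,.03),[(n,c)]); p,g=efit(eEXT,(.611,-.098,.014),(.01,.01,.03),[(n,c)])
    print(n,np.round(w,4),np.round(p,4),f,g)
    ca,sa=np.cos(w[2]),np.sin(w[2]); d=p[:2]-w[:2]; print('rel',ca*d[0]+sa*d[1],-sa*d[0]+ca*d[1]+.265,p[2]-w[2])
overlay(W,'wrist',[],'pics/o2.png',(60,80,500,300),1.8)
print(s['q'])
```

```text
t 15.55 p [ 0.6115 -0.0336  0.2175] xax [ 1.     0.005 -0.   ] zax [-0. -0. -1.] F [ 1.2 -0.1  0.3] w 0.0803 gf 0.0
wrist [0.6074 0.1682 0.0172] [ 0.6114 -0.0956  0.0135] 53.87251490204975 51.84406613004282
rel -0.0005354673306518752 0.0011569289385419679 -0.003675613674877712
scene [0.6064 0.1679 0.0144] [ 0.6098 -0.0973  0.013 ] 24.226931267627705 36.82502338519587
rel -0.0003520518490278653 -0.00023452346857605333 -0.0013886640075954082
[-1.23573560e-01  3.54169983e-01  1.41531768e+00 -3.28435414e-04
  1.37243218e+00  1.44203666e+00]
```

View pics/o2.png

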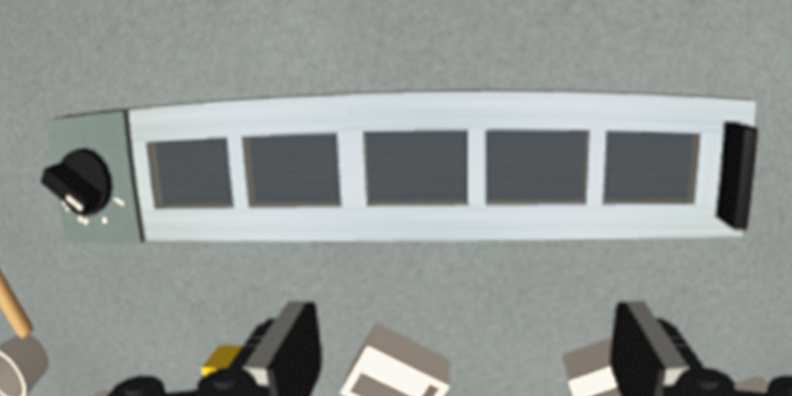

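>>> step_arm:
  plan:
    - [[-3.3,-1.1,0,0,0,-1.1,8],[-6.6,-2.2,0.5,0,0,-2.2,8],[-9.9,-3.3,1,0,0,-3.4,8],[-13.2,-4.4,1.5,0,0,-4.5,8],[-16.1,-5.4,1.7,0,0,-5.6,8]]

```text
t: 16.07
position: [0.4474, 0.0205, 0.1999]
tool_rot: [-0.0, 0.956, 0.294, -0.001]
ft_force: [0.4, 0.9, 0.2]
width: 0.0801
gripper_force: 0.0
```

>>> step_arm:
  plan:
    - [[0,0,1,0,0,-1.1,8],[0,0,2,0,0,-2.2,8],[0,0,3,0,0,-3.4,8],[0,0,4,0,0,-4.5,8],[0,0,5,0,0,-4.5,8]]

```text
t: 16.48
position: [0.4503, 0.0201, 0.1506]
tool_rot: [0.0, 0.861, 0.509, 0.0]
ft_force: [-0.0, -0.1, 0.3]
width: 0.0801
gripper_force: 0.0
```

>>> step_arm:
  plan:
    - [[0,0,0,0,0,0,8],[0,0,0,0,0,0,8],[0,0,0,0,0,0,8],[0,0,0,0,0,0,8],[0,0,0,0,0,0,8]]

```text
t: 16.9
position: [0.4507, 0.0205, 0.1513]
tool_rot: [0.0, 0.862, 0.507, 0.001]
ft_force: [-0.7, -0.7, 1.0]
width: 0.0801
gripper_force: 0.0
```

```bash
cat >> h.py <<'E'
def dishes():
    """wrist/scene/top fits of the white dishes near last known poses; prints tool move to each"""
def tomove(s,xy,th):
    m=rot(s['tool_rot']).as_matrix(); d=m.T@np.array([xy[0]-s['position'][0],xy[1]-s['position'][1],0])
    a=np.arctan2(m[1,0],m[0,0]); da=(th+np.pi/2-a+np.pi/2)%np.pi-np.pi/2
    print('  move cm x,y',np.round(d[:2]*100,2),'turn units',round(-da/np.radians(6),2),'toolx deg',round(np.degrees(a),1))
E
python3 - <<'E'
from h import *
s=st();W=cam('wrist');C=cam('scene');cv2.imwrite('pics/w3.png',W['color'])
for n,c in [('wrist',W),('scene',C)]:
    p,f=efit(eDISH,(.449,.019,-.512),(.015,.015,.3),[(n,c)]); print(n,np.round(p,4),f); tomove(s,p[:2],p[2])
E
```

```text
t 16.9 p [0.4507 0.0205 0.1513] xax [0.485 0.874 0.001] zax [ 0.001 -0.    -1.   ] F [-0.7 -0.7  1. ] w 0.0801 gf 0.0
wrist [ 0.4506  0.0181 -0.5169] 48.92003431405266
  move cm x,y [-0.21  0.11] turn units 0.1 toolx deg 61.0
scene [ 0.4484  0.0193 -0.5117] 26.203275456304755
  move cm x,y [-0.22 -0.14] turn units 0.05 toolx deg 61.0
```

View pics/w3.png

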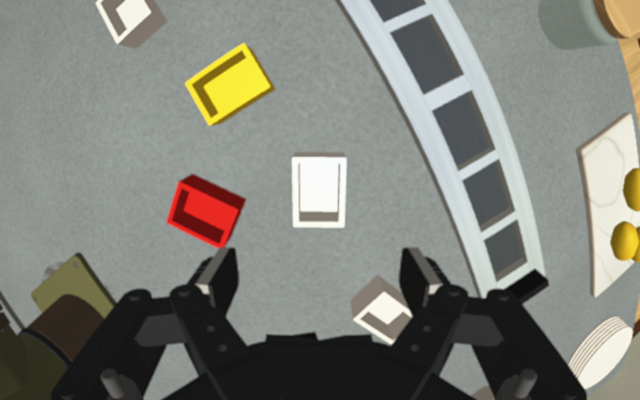

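>>> step_arm:
  plan:
    - [[-0.2,0,3,0,0,0.1,8],[-0.2,0,6.5,0,0,0.1,8],[-0.2,0,10,0,0,0.1,8],[-0.2,0,13,0,0,0.1,8],[-0.2,0,13.5,0,0,0.1,8]]

```text
t: 17.42
position: [0.4458, 0.0191, 0.0122]
tool_rot: [-0.002, 0.864, 0.503, -0.003]
ft_force: [-0.8, 0.9, 0.1]
width: 0.0797
gripper_force: 0.0
```

>>> step_arm:
  plan:
    - [[0,0,0,0,0,0,6.5],[0,0,0,0,0,0,5.5],[0,0,0,0,0,0,4.5],[0,0,0,0,0,0,4.4],[0,0,0,0,0,0,4.4]]
  squeeze: 40

```text
t: 17.83
position: [0.4507, 0.0189, 0.0177]
tool_rot: [0.001, 0.864, 0.503, 0.002]
ft_force: [-0.3, 0.1, 5.5]
width: 0.0452
gripper_force: 41.0
```

>>> step_arm:
  plan:
    - [[0,0,0,0,0,0,4.2],[0,0,0,0,0,0,4.2],[0,0,-2,0,0,0,4.2],[0,0,-5,0,0,0,4.2],[0,0,-7,0,0,0,4.2]]
  squeeze: 50

```text
t: 18.25
position: [0.4498, 0.0189, 0.088]
tool_rot: [0.001, 0.864, 0.503, 0.001]
ft_force: [1.7, -0.4, -2.3]
width: 0.0444
gripper_force: 51.2
```

Run:
```python
from h import *
s=st();W=cam('wrist');C=cam('scene')
for n,c in [('wrist',W),('scene',C)]:
    p,f=efit(eDISH,(.449,.019,-.512,.07),(.015,.015,.3,.02),[(n,c)]); print(n,np.round(p,4),f); tomove(s,p[:2],p[2])
```

```text
t 18.25 p [0.4498 0.0189 0.088 ] xax [0.494 0.87  0.001] zax [ 0.002 -0.    -1.   ] F [ 1.7 -0.4 -2.3] w 0.0444 gf 51.2
wrist [ 0.4505  0.0192 -0.5463  0.072 ] 54.04020252130885
  move cm x,y [0.06 0.05] turn units 0.28 toolx deg 60.4
scene [ 0.4573  0.0105 -0.5227  0.09  ] 11.432693417117234
  move cm x,y [-0.36  1.07] turn units 0.06 toolx deg 60.4
```

>>> step_arm:
  plan:
    - [[2.7,2.1,0,0,0,-1,4.2],[5.5,4.2,0,0,0,-2,4.2],[8.2,6.3,0,0,0,-3,4.2],[10.9,8.4,0,0,0,-4.1,4.2],[13.6,10.5,0,0,0,-5.1,4.2]]

```text
t: 18.77
position: [0.6084, 0.0859, 0.0851]
tool_rot: [-0.0, 0.699, 0.715, -0.0]
ft_force: [-0.2, 0.5, -1.2]
width: 0.0442
gripper_force: 51.2
```

>>> step_arm:
  plan:
    - [[0,0,0.5,0,0,0,4.2],[0,0,1,0,0,0,4.2],[0,0,1.5,0,0,0,4.2],[0,0,2,0,0,0,4.2],[0,0,2,0,0,0,4.2]]

```text
t: 19.18
position: [0.6048, 0.0848, 0.064]
tool_rot: [-0.001, 0.701, 0.713, -0.002]
ft_force: [-0.5, 0.1, -1.2]
width: 0.044
gripper_force: 51.3
```

Run:
```python
from h import *
s=st();W=cam('wrist');cv2.imwrite('pics/w4.png',W['color'])
w,f=efit(eWARM,(.607,.168,.015),(.01,.01,.03),[('wrist',W)]); print(np.round(w,4),f)
e,f=efit(eEXT,(.611,-.097,.015),(.01,.01,.03),[('wrist',W)]); print(np.round(e,4),f)
P=w[:2]+.082*np.array([np.sin(w[2]),-np.cos(w[2])]); print('pocket1',P)
p,f=efit(eDISH,(*s['position'][:2],w[2],.052),(.008,.008,.1,.01),[('wrist',W)]); print('dish',np.round(p,4),f)
tomove(s,s['position'][:2]+P-p[:2],np.arctan2(*rot(s['tool_rot']).as_matrix()[[1,0],0])-np.pi/2+w[2]-p[2])
tomove(s,P,w[2])
```

```text
t 19.18 p [0.6048 0.0848 0.064 ] xax [-0.017  1.    -0.   ] zax [-0.004 -0.    -1.   ] F [-0.5  0.1 -1.2] w 0.044 gf 51.3
[0.6082 0.1665 0.0035] 40.75051580112789
[ 0.6128 -0.0964  0.045 ] 8.84553545700659
pocket1 [0.60847816 0.0845276 ]
dish [ 0.606   0.0849 -0.0032  0.047 ] 51.669453589310116
  move cm x,y [-0.04  0.24] turn units -0.06 toolx deg 91.0
  move cm x,y [-0.03  0.37] turn units 0.13 toolx deg 91.0
```

View pics/w4.png

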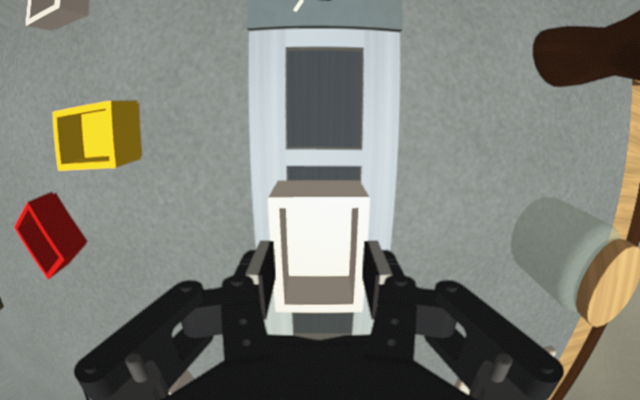

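>>> step_arm:
  plan:
    - [[0,0,0.8,0,0,0,4.2],[0,0,1.6,0,0,0,4.2],[0,0,2,0,0,0,4.2],[0,0,2,0,0,0,4.2],[0,0,2,0,0,0,4.2]]

```text
t: 19.65
position: [0.6072, 0.0852, 0.0452]
tool_rot: [-0.0, 0.701, 0.713, -0.0]
ft_force: [0.4, -0.6, -1.2]
width: 0.0444
gripper_force: 51.4
```

```bash
cat >> h.py <<'E'
def align(tray,p0,yl,zb):
    s=st();W=cam('wrist')
    w,f=efit(tray,p0,(.006,.006,.015),[('wrist',W)]); print('tray',np.round(w,4),round(f,1))
    P=w[:2]+yl*np.array([-np.sin(w[2]),np.cos(w[2])])
    p,f=efit(eDISH,(*s['position'][:2],w[2],zb),(.008,.008,.1,.01),[('wrist',W)]); print('pocket',np.round(P,4),'dish',np.round(p,4),round(f,1))
    a=np.arctan2(*rot(s['tool_rot']).as_matrix()[[1,0],0])-np.pi/2
    tomove(s,s['position'][:2]+P-p[:2],a+w[2]-p[2])
    tomove(s,P,w[2])
E
python3 -c "
from h import *
align(eWARM,(.6072,.168,.0145),-.082,.026)"
```

```text
t 19.65 p [0.6072 0.0852 0.0452] xax [-0.017  1.    -0.   ] zax [-0.001 -0.    -1.   ] F [ 0.4 -0.6 -1.2] w 0.0444 gf 51.4
tray [0.6078 0.169  0.0147] 46.6
pocket [0.609  0.0871] dish [0.6082 0.0835 0.0254 0.0258] 51.6
  move cm x,y [0.35 0.09] turn units 0.1 toolx deg 91.0
  move cm x,y [0.18 0.19] turn units 0.02 toolx deg 91.0
```

>>> step_arm:
  plan:
    - [[0.1,0.13,0.2,0,0,0,4.2],[0.1,0.13,0.5,0,0,0,4.2],[0.1,0.13,0.9,0,0,0,4.2],[0.1,0.13,1.3,0,0,0,4.2],[0.1,0.13,1.5,0,0,0,4.2]]

```text
t: 20.12
position: [0.6085, 0.0863, 0.03]
tool_rot: [-0.0, 0.701, 0.713, -0.0]
ft_force: [-0.4, -0.3, -1.9]
width: 0.0442
gripper_force: 51.4
```

```bash
python3 -c "
from h import *
align(eWARM,(.6072,.168,.0145),-.082,.014)"
```

```text
t 20.12 p [0.6085 0.0863 0.03  ] xax [-0.017  1.    -0.   ] zax [-0.001 -0.    -1.   ] F [-0.4 -0.3 -1.9] w 0.0442 gf 51.4
tray [0.6082 0.1689 0.0085] 40.3
pocket [0.6089 0.0869] dish [ 0.6096  0.0866 -0.0035  0.013 ] 51.8
  move cm x,y [ 0.04 -0.07] turn units -0.11 toolx deg 91.0
  move cm x,y [0.06 0.04] turn units 0.09 toolx deg 91.0
```

>>> step_arm:
  plan:
    - [[0,0,0.1,0,0,0,4.2],[0,0,0.2,0,0,0,4.2],[0,0,0.3,0,0,0,4.2],[0,0,0.4,0,0,0,4.2],[0,0,0.5,0,0,0,4.2]]

```text
t: 20.58
position: [0.609, 0.0863, 0.0259]
tool_rot: [0.0, 0.701, 0.713, 0.0]
ft_force: [-2.8, -0.3, 6.5]
width: 0.044
gripper_force: 52.7
```

```bash
python3 -c "
from h import *
align(eWARM,(.6072,.168,.0145),-.082,.01)"
```

```text
t 20.58 p [0.609  0.0863 0.0259] xax [-0.017  1.     0.   ] zax [ 0.  0. -1.] F [-2.8 -0.3  6.5] w 0.044 gf 52.7
tray [0.6082 0.1689 0.0079] 39.6
pocket [0.6088 0.0869] dish [0.6103 0.0871 0.0114 0.0082] 51.9
  move cm x,y [-0.01 -0.15] turn units 0.03 toolx deg 91.0
  move cm x,y [ 0.06 -0.02] turn units 0.09 toolx deg 91.0
```

>>> step_arm:
  plan:
    - [[0,0,-0.1,0,0,0,5],[0,0,-0.1,0,0,0,6],[0,0,-0.1,0,0,0,7],[0,0,-0.1,0,0,0,8],[0,0,-0.1,0,0,0,8]]

```text
t: 21.05
position: [0.609, 0.0863, 0.0269]
tool_rot: [0.0, 0.701, 0.713, 0.0]
ft_force: [-0.3, -0.3, 0.7]
width: 0.0799
gripper_force: 0.0
```

>>> step_arm:
  plan:
    - [[0,0,-2,0,0,0,8],[0,0,-5,0,0,0,8],[0,0,-8,0,0,0,8],[0,0,-11,0,0,0,8],[0,0,-13,0,0,0,8]]

```text
t: 21.47
position: [0.6101, 0.0864, 0.1598]
tool_rot: [0.001, 0.701, 0.713, 0.001]
ft_force: [0.7, -0.6, -0.3]
width: 0.0802
gripper_force: 0.0
```

>>> step_arm:
  plan:
    - [[2.6,-2.9,0,0,0,0,8],[5.2,-5.8,0,0,0,0,8],[7.8,-8.7,0,0,0,-0.2,8],[10.4,-11.6,0,0,0,-0.3,8],[13,-14.5,0,0,0,-0.4,8]]

```text
t: 21.88
position: [0.4602, 0.2145, 0.1569]
tool_rot: [0.0, 0.686, 0.728, 0.0]
ft_force: [-0.0, 0.7, 0.0]
width: 0.08
gripper_force: 0.0
```

>>> step_arm:
  plan:
    - [[2.6,-2.9,0,0,0,0,8],[5.2,-5.8,0,0,0,0,8],[7.1,-8.5,0,0,0,0,8],[7.1,-8.5,0,0,0,0,8],[7.1,-8.5,0,0,0,0,8]]

```text
t: 22.3
position: [0.3711, 0.2803, 0.1569]
tool_rot: [0.0, 0.684, 0.729, 0.0]
ft_force: [0.6, -0.3, 0.6]
width: 0.0802
gripper_force: 0.0
```

```bash
cat >> h.py <<'E'
def finddish(p0):
    s=st();W=cam('wrist');C=cam('scene'); print('q6',round(s['q'][5],2))
    for n,c in [('wrist',W),('scene',C)]:
        p,f=efit(eDISH,p0,(.02,.02,.4),[(n,c)]); print(n,np.round(p,4),round(f,1)); tomove(s,p[:2],p[2])
    return W
E
python3 -c "
from h import *
W=finddish((.371,.289,.06)); cv2.imwrite('pics/w5.png',W['color'])
for p in [(.449,-.148,.358),(.391,-.272,.25)]:
  q,f=efit(eDISH,p,(.02,.02,.4),[('scene',cam('scene'))]); print(np.round(q,4),f)
"
```

```text
t 22.3 p [0.3711 0.2803 0.1569] xax [-0.063  0.998 -0.   ] zax [ 0. -0. -1.] F [ 0.6 -0.3  0.6] w 0.0802 gf 0.0
q6 0.49
wrist [0.3717 0.2879 0.0689] 47.8
  move cm x,y [0.76 0.11] turn units -0.06 toolx deg 93.6
scene [0.3686 0.2895 0.054 ] 17.6
  move cm x,y [ 0.94 -0.19] turn units 0.09 toolx deg 93.6
[ 0.4451 -0.1479  0.3594] 29.117128924246312
[ 0.392  -0.2718  0.2534] 32.113587393413205
```

View pics/w5.png

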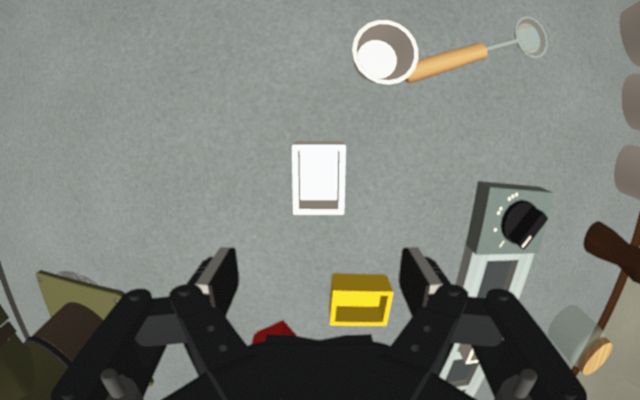

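>>> step_arm:
  plan:
    - [[0.8,0.05,3,0,0,0,8],[0.8,0.05,6.5,0,0,0,8],[0.8,0.05,10,0,0,0,8],[0.8,0.05,13.3,0,0,0,8],[0.8,0.05,13.9,0,0,0,8]]

```text
t: 22.92
position: [0.3708, 0.2849, 0.0135]
tool_rot: [-0.001, 0.687, 0.727, -0.004]
ft_force: [-1.5, -0.8, -0.6]
width: 0.0801
gripper_force: 0.0
```

>>> step_arm:
  plan:
    - [[0,0,0,0,0,0,6.5],[0,0,0,0,0,0,5.5],[0,0,0,0,0,0,4.5],[0,0,0,0,0,0,4.4],[0,0,0,0,0,0,4.2]]
  squeeze: 50

```text
t: 23.33
position: [0.3734, 0.2884, 0.0197]
tool_rot: [0.0, 0.686, 0.728, 0.001]
ft_force: [-1.8, 1.1, 4.8]
width: 0.0421
gripper_force: 2.8
```

>>> step_arm:
  plan:
    - [[0,0,0,0,0,0,4.2],[0,0,0,0,0,0,4.2],[0,0,-2,0,0,0,4.2],[0,0,-5,0,0,0,4.2],[0,0,-7,0,0,0,4.2]]

```text
t: 23.75
position: [0.3736, 0.2883, 0.0907]
tool_rot: [0.0, 0.686, 0.728, 0.002]
ft_force: [0.7, 1.1, -0.5]
width: 0.0422
gripper_force: 0.0
```

Run:
```python
from h import *
s=st();W=cam('wrist')
p,f=efit(eDISH,(.371,.288,.07,.07),(.015,.015,.2,.02),[('wrist',W)]); print(np.round(p,4),f); tomove(s,p[:2],p[2])
tomove(s,(.6078,.1663),.015)
```

```text
t 23.75 p [0.3736 0.2883 0.0907] xax [-0.06   0.998  0.002] zax [ 0.003  0.002 -1.   ] F [ 0.7  1.1 -0.5] w 0.0422 gf 0.0
[ 0.3786  0.2823 -0.1059  0.0896] 22.242358041300516
  move cm x,y [-0.63  0.47] turn units 1.58 toolx deg 93.4
  move cm x,y [-13.57  22.66] turn units 0.43 toolx deg 93.4
```

Run:
```python
from h import *
W=cam('wrist'); C=cam('scene')
a=W['color'][60:360,120:520]; p=proj(C,[[.37,.289,.05]],'scene')[0].astype(int); b=C['color'][p[1]-60:p[1]+60,p[0]-80:p[0]+80]
cv2.imwrite('pics/w6.png',np.hstack([a,cv2.resize(b,(400,300))]))
s=status.observe(); print(p)
for z in (0,.07):
  print(efit(eDISH,(.371,.288,.07,z),(.03,.03,.3,.01),[('scene',C)]))
```

```text
[348 130]
(array([0.37011361, 0.28682469, 0.05555748, 0.00355119]), np.float64(17.648689951921735))
(array([0.39082658, 0.26903282, 0.07328846, 0.06000005]), np.float64(7.436633820424618))
```

View pics/w6.png

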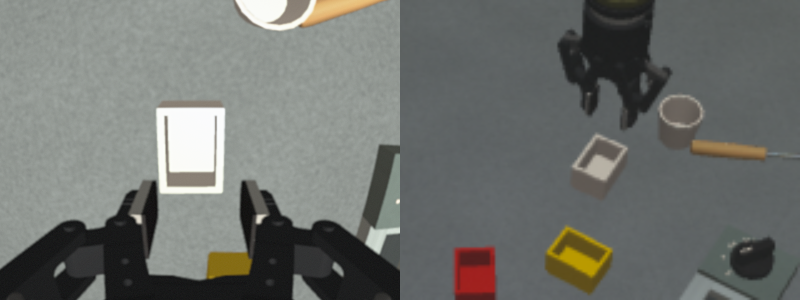

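>>> step_arm:
  plan:
    - [[0,0,0,0,0,0,8],[0,0,0,0,0,0,8],[0,0,2,0,0,0,8],[0,0,5,0,0,0,8],[0,0,7.3,0,0,0,8]]

```text
t: 24.32
position: [0.3721, 0.2873, 0.0131]
tool_rot: [-0.0, 0.686, 0.728, -0.0]
ft_force: [-0.0, -0.1, 1.0]
width: 0.08
gripper_force: 0.0
```

>>> step_arm:
  plan:
    - [[0,0,0,0,0,0,7],[0,0,0,0,0,0,5.5],[0,0,0,0,0,0,4],[0,0,0,0,0,0,3],[0,0,0,0,0,0,3]]
  squeeze: 50

```text
t: 24.73
position: [0.3734, 0.2882, 0.0157]
tool_rot: [0.0, 0.686, 0.728, 0.001]
ft_force: [0.2, -0.4, -1.2]
width: 0.0457
gripper_force: 51.3
```

>>> step_arm:
  plan:
    - [[0,0,0,0,0,0,3],[0,0,0,0,0,0,3],[0,0,0,0,0,0,3],[0,0,0,0,0,0,3],[0,0,-1,0,0,0,3]]

```text
t: 25.15
position: [0.3716, 0.287, 0.0239]
tool_rot: [-0.0, 0.686, 0.728, -0.001]
ft_force: [0.2, -0.2, -1.4]
width: 0.046
gripper_force: 51.7
```

Run:
```python
from h import *
s=st();W=cam('wrist')
p,f=efit(eDISH,(.371,.288,.07,.01),(.015,.015,.2,.015),[('wrist',W)]); print(np.round(p,4),f); tomove(s,p[:2],p[2])
```

```text
t 25.15 p [0.3716 0.287  0.0239] xax [-0.059  0.998 -0.001] zax [-0.002 -0.001 -1.   ] F [ 0.2 -0.2 -1.4] w 0.046 gf 51.7
[0.3726 0.2919 0.0471 0.0147] 54.27574056309447
  move cm x,y [0.48 0.12] turn units 0.12 toolx deg 93.4
```

>>> step_arm:
  plan:
    - [[0,0,-2,0,0,0,3],[0,0,-4,0,0,0,3],[0,0,-6,0,0,0,3],[-1.5,2.5,-8,0,0,0,3],[-3,5,-8,0,0,0,3]]

```text
t: 25.62
position: [0.4259, 0.262, 0.1082]
tool_rot: [0.001, 0.685, 0.729, 0.003]
ft_force: [1.3, 1.9, -1.9]
width: 0.0455
gripper_force: 52.1
```

>>> step_arm:
  plan:
    - [[-1.7,2.9,0,0,0,0.1,3],[-3.4,5.8,0,0,0,0.2,3],[-5.1,8.7,0,0,0,0.3,3],[-6.8,11.6,0,0,0,0.4,3],[-8.5,14.5,0,0,0,0.43,3]]

```text
t: 26.03
position: [0.5751, 0.1834, 0.1044]
tool_rot: [-0.0, 0.702, 0.712, -0.0]
ft_force: [0.4, 0.6, -2.1]
width: 0.0457
gripper_force: 52.1
```

>>> step_arm:
  plan:
    - [[-1.4,2.2,1,0,0,0,3],[-1.8,3.2,2,0,0,0,3],[-1.8,3.3,3,0,0,0,3],[-1.8,3.3,4,0,0,0,3],[-1.8,3.3,4.5,0,0,0,3]]

```text
t: 26.45
position: [0.604, 0.1672, 0.0572]
tool_rot: [-0.002, 0.702, 0.712, -0.002]
ft_force: [0.5, -0.5, -2.0]
width: 0.0457
gripper_force: 52.1
```

>>> step_arm:
  plan:
    - [[0,0,0,0,0,0,3],[0,0,0,0,0,0,3],[0,0,0,0,0,0,3],[0,0,0,0,0,0,3],[0,0,0,0,0,0,3]]

```text
t: 26.87
position: [0.6076, 0.1674, 0.0606]
tool_rot: [0.0, 0.702, 0.712, 0.001]
ft_force: [0.0, 0.3, -1.4]
width: 0.046
gripper_force: 52.1
```

Run:
```python
from h import *
s=st(); tomove(s,(.6078,.1663),.015)
align(eWARM,(.6076,.168,.0145),-.002,s['position'][2]-.015)
W=cam('wrist'); cv2.imwrite('pics/w7.png',W['color'])
```

```text
t 26.87 p [0.6076 0.1674 0.0606] xax [-0.015  1.     0.   ] zax [ 0.001  0.    -1.   ] F [ 0.   0.3 -1.4] w 0.046 gf 52.1
  move cm x,y [-0.11  0.02] turn units -0.0 toolx deg 90.9
t 26.87 p [0.6076 0.1674 0.0606] xax [-0.015  1.     0.   ] zax [ 0.001  0.    -1.   ] F [ 0.   0.3 -1.4] w 0.046 gf 52.1
tray [0.6087 0.1678 0.0295] 24.8
pocket [0.6087 0.1658] dish [0.6082 0.1712 0.0272 0.0483] 46.5
  move cm x,y [-0.54  0.04] turn units -0.02 toolx deg 90.9
  move cm x,y [-0.16  0.11] turn units -0.14 toolx deg 90.9
```

View pics/w7.png

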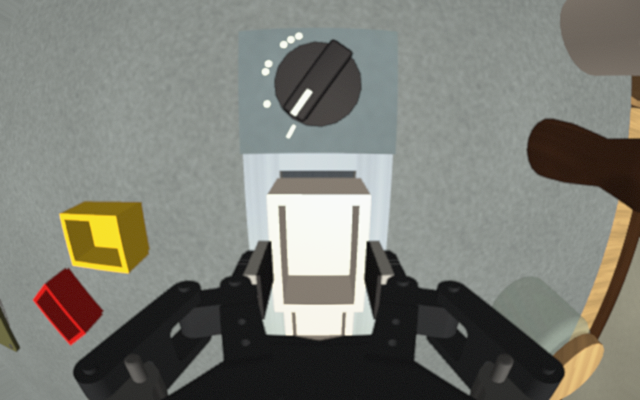

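Run:
```python
from h import *
s=st(); W=cam('wrist'); C=cam('scene')
for dz in (.043,.045,.048):
  p,f=efit(eDISH,(*s['position'][:2],.02,dz),(.008,.008,.05,.0001),[('wrist',W)]); print(np.round(p,4),f)
  p,f=efit(eDISH,(*s['position'][:2],.02,dz),(.01,.01,.05,.0001),[('scene',C)]); print('scene',np.round(p,4),f)
D1=efit(eDISH,(.6088,.086,.015,.008),(.004,.006,.03,.0001),[('wrist',W)]);print('d1 seated',D1)
D1=efit(eDISH,(.6088,.086,.015,.008),(.004,.006,.03,.0001),[('scene',C)]);print('d1 seated',D1)
```

```text
t 26.97 p [0.6076 0.1671 0.0604] xax [-0.015  1.     0.   ] zax [ 0.001  0.    -1.   ] F [-0.9 -0.1 -2.2] w 0.0455 gf 52.1
[0.6088 0.1678 0.0284 0.0431] 45.50164786894995
scene [0.6059 0.1706 0.007  0.0429] 17.34399871848772
[0.6083 0.1693 0.0224 0.0451] 45.93306740639877
scene [0.6062 0.1692 0.0067 0.0449] 17.241435548274204
[0.6083 0.1709 0.0272 0.048 ] 46.47165551962588
scene [ 0.6069  0.1672 -0.0008  0.0479] 17.077108013842054
d1 seated (array([0.6102732 , 0.08161642, 0.01842411, 0.00809995]), np.float64(17.777070152670888))
d1 seated (array([0.60710167, 0.08610372, 0.00879605, 0.0079    ]), np.float64(23.13279614615819))
```

>>> step_arm:
  plan:
    - [[-0.15,0.03,0.5,0,0,0,3],[-0.28,0.05,1.1,0,0,0,3],[-0.28,0.05,1.7,0,0,0,3],[-0.28,0.05,2.3,0,0,0,3],[-0.28,0.05,2.8,0,0,0,3]]

```text
t: 27.48
position: [0.6073, 0.1639, 0.0305]
tool_rot: [-0.0, 0.702, 0.712, -0.001]
ft_force: [-0.2, -0.4, -1.9]
width: 0.0454
gripper_force: 52.1
```

>>> step_arm:
  plan:
    - [[0,0,0,0,0,0,3],[0,0,0.1,0,0,0,3],[0,0,0.2,0,0,0,3],[0,0,0.3,0,0,0,3],[0,0,0.4,0,0,0,3]]

```text
t: 27.9
position: [0.6082, 0.1642, 0.0279]
tool_rot: [0.0, 0.702, 0.712, 0.0]
ft_force: [0.3, -0.2, -2.4]
width: 0.0454
gripper_force: 52.1
```

Run:
```python
from h import *
s=st(); W=cam('wrist'); C=cam('scene')
for n,c in [('wrist',W),('scene',C)]:
  p,f=efit(eDISH,(.6078,.1663,.015,.010),(.008,.008,.04,.006),[(n,c)]); print(n,np.round(p,4),f)
```

```text
t 27.9 p [0.6082 0.1642 0.0279] xax [-0.014  1.     0.   ] zax [ 0.001  0.    -1.   ] F [ 0.3 -0.2 -2.4] w 0.0454 gf 52.1
wrist [0.6098 0.1674 0.0062 0.0148] 51.96256267077256
scene [ 0.6052  0.172  -0.0072  0.004 ] 16.664320946172758
```

>>> step_arm:
  plan:
    - [[0,0,0.1,0,0,0,3],[0,0,0.2,0,0,0,3],[0,0,0.3,0,0,0,3],[0,0,0.4,0,0,0,3],[0,0,0.4,0,0,0,3]]

```text
t: 28.42
position: [0.6077, 0.164, 0.0235]
tool_rot: [-0.0, 0.702, 0.712, -0.0]
ft_force: [-0.3, -0.4, -1.8]
width: 0.0454
gripper_force: 52.1
```

>>> step_arm:
  plan:
    - [[0,0,0.05,0,0,0,3],[0,0,0.1,0,0,0,3],[0,0,0.15,0,0,0,3],[0,0,0.15,0,0,0,3],[0,0,0.15,0,0,0,3]]

```text
t: 28.83
position: [0.6079, 0.1641, 0.0232]
tool_rot: [0.0, 0.702, 0.712, 0.0]
ft_force: [-2.0, 0.1, 4.6]
width: 0.0462
gripper_force: 52.9
```

>>> step_arm:
  plan:
    - [[0,0,-0.1,0,0,0,5],[0,0,-0.1,0,0,0,6],[0,0,-0.1,0,0,0,7],[0,0,-0.1,0,0,0,8],[0,0,-0.1,0,0,0,8]]

```text
t: 29.25
position: [0.608, 0.1641, 0.0231]
tool_rot: [0.0, 0.702, 0.712, 0.0]
ft_force: [-0.1, -0.4, 1.4]
width: 0.0801
gripper_force: 0.0
```

>>> step_arm:
  plan:
    - [[0,0,-2,0,0,0,8],[0,0,-5,0,0,0,8],[0,0,-8,0,0,0,8],[0,0,-11,0,0,0,8],[0,0,-13,0,0,0,8]]

```text
t: 29.67
position: [0.6091, 0.1643, 0.1562]
tool_rot: [0.001, 0.702, 0.712, 0.001]
ft_force: [1.6, 0.7, 1.1]
width: 0.0801
gripper_force: 0.0
```

>>> step_arm:
  plan:
    - [[-3.4,-1.8,0,0,0,0,8],[-6.8,-3.6,0,0,0,0,8],[-10.2,-5.4,0,0,0,0,8],[-13.6,-7.2,0,0,0,0,8],[-17,-9,0,0,0,0,8]]

```text
t: 30.08
position: [0.5193, -0.0084, 0.1533]
tool_rot: [0.0, 0.702, 0.712, 0.0]
ft_force: [1.3, -0.7, 0.2]
width: 0.0803
gripper_force: 0.0
```

>>> step_arm:
  plan:
    - [[-3.4,-1.8,0,0,0,-0.8,8],[-6.8,-3.6,0,0,0,-1.6,8],[-10.2,-5.4,0,0,0,-2.4,8],[-13.6,-7.2,0,0,0,-3.3,8],[-14,-7.5,0,0,0,-3.3,8]]

```text
t: 30.5
position: [0.4446, -0.1527, 0.1532]
tool_rot: [0.0, 0.569, 0.822, -0.001]
ft_force: [0.1, -1.0, 0.3]
width: 0.0797
gripper_force: 0.0
```

>>> step_arm:
  plan:
    - [[0,0,0,0,0,0,8],[0,0,0,0,0,0,8],[0,0,0,0,0,0,8],[0,0,0,0,0,0,8],[0,0,0,0,0,0,8]]

```text
t: 30.92
position: [0.448, -0.1471, 0.1532]
tool_rot: [-0.0, 0.568, 0.823, 0.0]
ft_force: [-0.3, -0.1, -0.2]
width: 0.0799
gripper_force: 0.0
```

```bash
python3 -c "
from h import *
W=finddish((.447,-.148,.358))
C=cam('scene')
for p in [(.391,-.272,.25,0),(.609,.086,.015,.008),(.608,.166,.015,.008)]:
  q,f=efit(eDISH,p,(.02,.02,.2,.004) if p[3]==0 else (.008,.008,.1,.006),[('scene',C)]); print(np.round(q,4),f)
w,f=efit(eEXT,(.6106,-.097,.014),(.01,.01,.03),[('wrist',W)]); print(w,f)
"
```

```text
t 30.92 p [ 0.448  -0.1471  0.1532] xax [-0.354  0.935  0.   ] zax [ 0.  0. -1.] F [-0.3 -0.1 -0.2] w 0.0799 gf 0.0
q6 -0.77
wrist [ 0.4477 -0.1486  0.3696] 48.1
  move cm x,y [-0.13 -0.08] turn units -0.08 toolx deg 110.7
scene [ 0.4451 -0.1479  0.3594] 30.5
  move cm x,y [ 0.02 -0.3 ] turn units 0.02 toolx deg 110.7
[ 0.3921 -0.2719  0.2527  0.0005] 33.60012596078588
[0.6066 0.0883 0.0036 0.0044] 22.318780676332924
[ 0.6061  0.1669 -0.0013  0.0072] 20.787368733703666
[ 0.61138474 -0.09560284  0.01628963] 47.396402044900356
```

>>> step_arm:
  plan:
    - [[-0.1,-0.1,3,0,0,0,8],[-0.1,-0.1,6.5,0,0,0,8],[-0.1,-0.1,10,0,0,0,8],[-0.1,-0.1,13.2,0,0,0,8],[-0.1,-0.1,13.7,0,0,0,8]]

```text
t: 31.48
position: [0.4434, -0.1477, 0.0122]
tool_rot: [-0.004, 0.569, 0.822, -0.001]
ft_force: [-0.8, -0.4, -0.4]
width: 0.0801
gripper_force: 0.0
```

>>> step_arm:
  plan:
    - [[0,0,0,0,0,0,7],[0,0,0,0,0,0,5.5],[0,0,0,0,0,0,4],[0,0,0,0,0,0,3],[0,0,0,0,0,0,3]]
  squeeze: 50

```text
t: 31.9
position: [0.4483, -0.1501, 0.0185]
tool_rot: [0.002, 0.569, 0.822, 0.0]
ft_force: [-1.2, 1.0, 6.4]
width: 0.0438
gripper_force: 49.9
```

>>> step_arm:
  plan:
    - [[0,0,0,0,0,0,3],[0,0,0,0,0,0,3],[0,0,-2,0,0,0,3],[0,0,-5,0,0,0,3],[0,0,-7,0,0,0,3]]

```text
t: 32.32
position: [0.4478, -0.15, 0.0891]
tool_rot: [0.002, 0.569, 0.822, 0.0]
ft_force: [0.3, -0.6, -0.2]
width: 0.0298
gripper_force: 0.0
```

Run:
```python
from h import *
s=st();W=cam('wrist');C=cam('scene')
z=s['position'][2]-.016
for n,c in [('wrist',W),('scene',C)]:
  p,f=efit(eDISH,(.447,-.148,.36,z),(.012,.012,.2,.0001),[(n,c)]); print(np.round(p,4),f); tomove(s,p[:2],p[2])
e=np.array([.6112,-.0968]); P=e+.097*np.array([-np.sin(.0143),np.cos(.0143)]); print(P); tomove(s,P,.0143)
```

```text
t 32.32 p [ 0.4478 -0.15    0.0891] xax [-0.352  0.936 -0.002] zax [ 0.003 -0.001 -1.   ] F [ 0.3 -0.6 -0.2] w 0.0298 gf 0.0
[ 0.4416 -0.1371  0.4732  0.0732] 14.541162141950572
  move cm x,y [ 1.42 -0.13] turn units -1.08 toolx deg 110.6
[ 0.4547 -0.1381  0.2491  0.073 ] 2.5864115325260624
  move cm x,y [0.87 1.07] turn units 1.06 toolx deg 110.6
[6.09812947e-01 1.90082404e-04]
  move cm x,y [ 8.35 20.45] turn units 3.3 toolx deg 110.6
```

>>> step_arm:
  plan:
    - [[0,0,-3,0,0,0,8],[0,0,-6,0,0,0,8],[0,0,-6,0,0,0,8],[0,0,-6,0,0,0,8],[0,0,-6,0,0,0,8]]

```text
t: 32.83
position: [0.4464, -0.1494, 0.1461]
tool_rot: [0.0, 0.569, 0.822, 0.0]
ft_force: [-1.0, 0.2, -0.2]
width: 0.0802
gripper_force: 0.0
```

```bash
python3 -c "
from h import *
W=finddish((.447,-.148,.358)); overlay(W,'wrist',[],'pics/w8.png',(160,100,520,340),2)
"
```

```text
t 32.83 p [ 0.4464 -0.1494  0.1461] xax [-0.352  0.936 -0.   ] zax [ 0. -0. -1.] F [-1.   0.2 -0.2] w 0.0802 gf 0.0
q6 -0.77
wrist [ 0.4559 -0.1422  0.3742] 9.3
  move cm x,y [0.34 1.15] turn units -0.14 toolx deg 110.6
scene [ 0.4523 -0.141   0.4293] 5.2
  move cm x,y [0.58 0.85] turn units -0.66 toolx deg 110.6
```

View pics/w8.png

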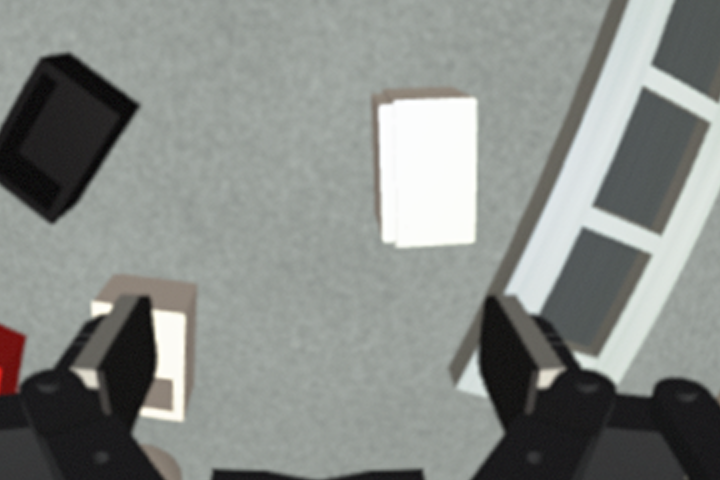

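```bash
cat >> h.py <<'E'
def wback(c,uv,z):
    uv=np.atleast_2d(uv)-c['intrinsics'][:2,2]; r=np.hypot(*uv.T); th=r/c['intrinsics'][0,0]
    d=np.c_[uv/np.maximum(r,1e-9)[:,None]*np.sin(th)[:,None],np.cos(th)]@c['rotation'].T
    return c['origin']+d*((z-c['origin'][2])/d[:,2])[:,None]
eSIDE=[rect(-.0175,.0175,-.033,.033,.048,1)]
E
python3 - <<'E'
from h import *
s=st();W=cam('wrist');C=cam('scene')
c=wback(W,np.array([[395,100],[476,97],[475,242],[397,247]])/2+[160,100],.048); print(np.round(c,4))
print('dims',np.linalg.norm(c[1]-c[0]),np.linalg.norm(c[2]-c[1]))
m=c.mean(0)
for n,k in [('wrist',W),('scene',C)]:
    p,f=efit(eSIDE,(m[0],m[1],.36),(.012,.012,.25),[(n,k)]); print(n,np.round(p,4),f); tomove(s,p[:2],p[2]+np.pi/2)
# dish centre incl. foot: 3.5 mm toward -x of body centre
E
```

```text
t 32.93 p [ 0.4456 -0.149   0.1451] xax [-0.352  0.936  0.002] zax [-0.002  0.001 -1.   ] F [-0.   0.5 -0.5] w 0.0803 gf 0.0
[[ 0.4638 -0.1006  0.048 ]
 [ 0.4962 -0.0862  0.048 ]
 [ 0.5232 -0.1467  0.048 ]
 [ 0.4901 -0.1615  0.048 ]]
dims 0.03539103491204013 0.06633372622599569
wrist [ 0.4952 -0.1255  0.4133] 46.12742182405807
  move cm x,y [0.46 5.47] turn units 14.49 toolx deg 110.6
scene [ 0.4866 -0.1271  0.4198] 32.593417083639594
  move cm x,y [0.61 4.6 ] turn units 14.43 toolx deg 110.6
```

>>> step_arm:
  plan:
    - [[0.1,1.1,0,0,0,1,8.5],[0.2,2.2,0,0,0,2,8.5],[0.4,3.3,0,0,0,3,8.5],[0.5,4.4,0,0,0,4,8.5],[0.6,5.4,0,0,0,5,8.5]]

```text
t: 33.45
position: [0.4951, -0.1244, 0.1451]
tool_rot: [-0.001, 0.764, 0.645, -0.001]
ft_force: [-0.5, -1.8, -0.4]
width: 0.0848
gripper_force: 0.0
```

>>> step_arm:
  plan:
    - [[0,0,0,0,0,1,8.5],[0,0,0,0,0,2,8.5],[0,0,0,0,0,3,8.5],[0,0,0,0,0,4,8.5],[0,0,0,0,0,5,8.5]]

```text
t: 33.87
position: [0.4946, -0.1246, 0.145]
tool_rot: [-0.001, 0.905, 0.425, -0.001]
ft_force: [-0.1, -0.7, -0.3]
width: 0.0849
gripper_force: 0.0
```

>>> step_arm:
  plan:
    - [[0,0,0,0,0,1,8.5],[0,0,0,0,0,2,8.5],[0,0,0,0,0,3,8.5],[0,0,0,0,0,4,8.5],[0,0,0,0,0,4.5,8.5]]

```text
t: 34.28
position: [0.4945, -0.1247, 0.145]
tool_rot: [-0.001, 0.979, 0.202, -0.001]
ft_force: [-0.2, -1.0, 0.4]
width: 0.0849
gripper_force: 0.0
```

>>> step_arm:
  plan:
    - [[0,0,0,0,0,0,8.5],[0,0,0,0,0,0,8.5],[0,0,0,0,0,0,8.5],[0,0,0,0,0,0,8.5],[0,0,0,0,0,0,8.5]]

```text
t: 34.7
position: [0.4951, -0.1249, 0.146]
tool_rot: [-0.0, 0.979, 0.205, -0.0]
ft_force: [0.8, -0.0, -0.1]
width: 0.0851
gripper_force: 0.0
```

Run:
```python
from h import *
s=st();W=cam('wrist');C=cam('scene')
for n,k in [('wrist',W),('scene',C)]:
    p,f=efit(eSIDE,(.494,-.1245,.41),(.012,.012,.2),[(n,k)]); print(n,np.round(p,4),f); tomove(s,p[:2],p[2]+np.pi/2)
cv2.imwrite('pics/w9.png',W['color'])
```

```text
t 34.7 p [ 0.4951 -0.1249  0.146 ] xax [ 0.916  0.401 -0.   ] zax [-0.  0. -1.] F [ 0.8 -0.  -0.1] w 0.0851 gf 0.0
wrist [ 0.4896 -0.1267  0.4156] 44.55553006446005
  move cm x,y [-0.57 -0.05] turn units -0.03 toolx deg 23.7
scene [ 0.4944 -0.124   0.473 ] 27.191696818215235
  move cm x,y [-0.02 -0.11] turn units -0.57 toolx deg 23.7
```

View pics/w9.png

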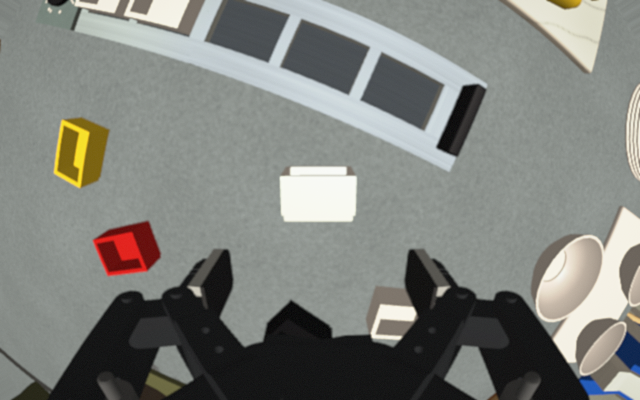

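Run:
```python
from h import *
s=st();W=cam('wrist')
g=cv2.cvtColor(W['color'],cv2.COLOR_BGR2GRAY); print(g[164:226:1,318].tolist())
c=wback(W,[[280,176],[356,176],[354.5,216],[281.5,216],[318,221.5],[318,176]],.048); print(np.round(c,4)); m=c[:4].mean(0); tomove(s,m[:2],.4147+np.pi/2)
print(np.linalg.norm(c[0]-c[1]),np.linalg.norm(c[1]-c[2]),np.linalg.norm(c[4]-c[5]))
```

```text
t 34.8 p [ 0.4952 -0.1249  0.1462] xax [ 0.916  0.401 -0.   ] zax [-0. -0. -1.] F [-0.1 -0.4 -0.1] w 0.0853 gf 0.0
[137, 141, 168, 222, 245, 248, 248, 248, 248, 248, 242, 219, 225, 245, 248, 248, 248, 248, 248, 247, 248, 247, 248, 248, 248, 248, 248, 248, 247, 248, 247, 248, 247, 247, 248, 247, 247, 247, 247, 247, 247, 247, 247, 247, 247, 247, 247, 247, 247, 247, 247, 246, 246, 247, 247, 246, 239, 208, 161, 144, 144, 146]
[[ 0.4973 -0.0876  0.048 ]
 [ 0.5238 -0.1478  0.048 ]
 [ 0.4901 -0.1624  0.048 ]
 [ 0.4638 -0.1024  0.048 ]
 [ 0.4722 -0.1345  0.048 ]
 [ 0.5105 -0.1177  0.048 ]]
  move cm x,y [-0.14 -0.04] turn units -0.02 toolx deg 23.6
0.06576987078725345 0.03666760812502796 0.04175106076256303
```

>>> step_arm:
  plan:
    - [[-0.2,0,3,0,0,0,8.5],[-0.2,0,6,0,0,0,8.5],[-0.2,0,9,0,0,0,8.5],[-0.2,0,12,0,0,0,8.5],[-0.2,0,13.7,0,0,0,8.5]]

```text
t: 35.27
position: [0.4918, -0.1252, 0.0067]
tool_rot: [-0.001, 0.979, 0.205, -0.001]
ft_force: [0.3, 0.5, 0.4]
width: 0.085
gripper_force: 0.0
```

>>> step_arm:
  plan:
    - [[0,0,0.3,0,0,0,8.5],[0,0,0.3,0,0,0,8.5],[0,0,0.3,0,0,0,7],[0,0,0.3,0,0,0,5],[0,0,0.3,0,0,0,5]]
  squeeze: 50

```text
t: 35.68
position: [0.4948, -0.1262, 0.0079]
tool_rot: [0.001, 0.979, 0.205, 0.002]
ft_force: [0.4, 0.2, 1.3]
width: 0.0644
gripper_force: 56.5
```

>>> step_arm:
  plan:
    - [[0,0,0,0,0,0,5],[0,0,0,0,0,0,5],[0,0,0,0,0,0,5],[0,0,-1,0,0,0,5],[0,0,-2,0,0,0,5]]

```text
t: 36.1
position: [0.4926, -0.1255, 0.0267]
tool_rot: [-0.0, 0.979, 0.205, -0.001]
ft_force: [-0.4, 0.2, -2.1]
width: 0.0646
gripper_force: 56.1
```

Run:
```python
from h import *
s=st();print(np.round(s['q'],2)); tomove(s,(.64,-.36),-.51+np.pi/2)
```

```text
t 36.1 p [ 0.4926 -0.1255  0.0267] xax [ 0.916  0.401 -0.001] zax [-0.001  0.    -1.   ] F [-0.4  0.2 -2.1] w 0.0646 gf 56.1
[-0.33  0.43  1.87 -0.    0.84  0.83]
  move cm x,y [ 4.11 27.39] turn units 8.81 toolx deg 23.6
```

>>> step_arm:
  plan:
    - [[0,0,-3,0,0,0,5],[0,0,-6,0,0,0,5],[0,0,-9,0,0,0,5],[0,0,-12,0,0,0,5],[0,1,-13,0,0,0,5]]

```text
t: 36.52
position: [0.4984, -0.1343, 0.1615]
tool_rot: [0.001, 0.979, 0.205, 0.003]
ft_force: [1.4, 0.1, -2.1]
width: 0.0646
gripper_force: 56.7
```

>>> step_arm:
  plan:
    - [[0.4,2.7,0,0,0,0,5],[0.8,5.4,0,0,0,0,5],[1.2,8.1,0,0,0,0,5],[1.6,10.8,0,0,0,0,5],[2,13.4,0,0,0,0,5]]

```text
t: 36.93
position: [0.5695, -0.2506, 0.1573]
tool_rot: [0.0, 0.979, 0.205, 0.0]
ft_force: [1.0, 0.4, -0.8]
width: 0.0645
gripper_force: 56.7
```

>>> step_arm:
  plan:
    - [[0.4,2.7,0,0,0,1,5],[0.8,5.4,0,0,0,2,5],[1.2,8.1,0,0,0,3,5],[1.6,10.8,0,0,0,4,5],[2.1,13,0,0,0,5,5]]

```text
t: 37.35
position: [0.6408, -0.3622, 0.1569]
tool_rot: [0.0, 0.998, -0.059, -0.0]
ft_force: [0.9, -0.5, -1.1]
width: 0.0649
gripper_force: 56.7
```

>>> step_arm:
  plan:
    - [[0,0,0,0,0,1,5],[0,0,0,0,0,2,5],[0,0,0,0,0,3,5],[0,0,0,0,0,3.8,5],[0,0,0,0,0,3.8,5]]

```text
t: 37.77
position: [0.6401, -0.3602, 0.1566]
tool_rot: [-0.0, 0.967, -0.253, -0.0]
ft_force: [-0.0, 0.8, -2.7]
width: 0.0645
gripper_force: 56.7
```

Run:
```python
from h import *
s=st();print(np.round(s['q'],2),np.degrees(np.arctan2(s['position'][1],s['position'][0])))
C=cam('scene'); print(marks('scene','bowl',C),marks('scene','salt',C))
```

```text
t 37.77 p [ 0.6401 -0.3602  0.1566] xax [ 0.872 -0.49  -0.001] zax [-0.001  0.    -1.   ] F [-0.   0.8 -2.7] w 0.0645 gf 56.7
[-0.57  0.57  1.2  -0.    1.37  1.51] -29.36493142613833
[(0.63, array([ 0.5233, -0.4688,  0.    ])), (0.45, array([ 0.6078, -0.0012,  0.0109]))] [(0.87, array([ 0.4197, -0.3823, -0.0015]))]
```

>>> step_arm:
  plan:
    - [[0,0,0,0,1.1,0,5],[0,0,0,0,2.2,0,5],[0,0,0,0,3.3,0,5],[0,0,0,0,4.4,0,5],[0,0,0,0,5.5,0,5]]

```text
t: 38.33
position: [0.6405, -0.3597, 0.1576]
tool_rot: [0.07, 0.93, -0.241, 0.27]
ft_force: [1.1, 1.0, -2.6]
width: 0.0647
gripper_force: 56.7
```

>>> step_arm:
  plan:
    - [[0,0,0,0,1.1,0,5],[0,0,0,0,2.2,0,5],[0,0,0,0,3.3,0,5],[0,0,0,0,4.4,0,5],[0,0,0,0,5.5,0,5]]

```text
t: 38.75
position: [0.6592, -0.3329, 0.1576]
tool_rot: [0.048, 0.906, -0.212, 0.364]
ft_force: [0.2, 0.6, -1.8]
width: 0.0647
gripper_force: 56.7
```

>>> step_arm:
  plan:
    - [[0,0,0,0,0,0,5],[0,0,0,0,0,0,5],[0,0,0,0,0,0,5],[0,0,0,0,0,0,5],[0,0,0,0,0,0,5]]

```text
t: 39.17
position: [0.6595, -0.334, 0.1575]
tool_rot: [0.049, 0.906, -0.213, 0.363]
ft_force: [-0.1, -0.1, -1.0]
width: 0.0652
gripper_force: 56.7
```

Run:
```python
from h import *
s=st();print(np.round(s['q'],2)); m=rot(s['tool_rot']).as_matrix()
print(np.round(m.T@[0,0,-1],3))
C=cam('scene'); p=proj(C,[s['position']],'scene')[0].astype(int); u,v=max(p[0]-60,0),max(p[1]-75,0); b=C['color'][v:v+110,u:u+150]
cv2.imwrite('pics/s10.png',cv2.resize(b,None,fx=4,fy=4,interpolation=cv2.INTER_CUBIC))
```

```text
t 39.17 p [ 0.6595 -0.334   0.1575] xax [ 0.645 -0.351  0.679] zax [ 0.637 -0.243 -0.731] F [-0.1 -0.1 -1. ] w 0.0652 gf 56.7
[-0.62  0.36  1.92  0.93  0.21  0.56]
[-0.679  0.067  0.731]
```

View pics/s10.png

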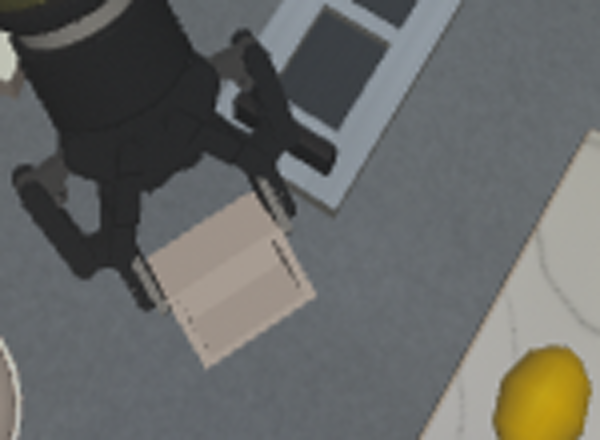

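>>> step_arm:
  plan:
    - [[1.2,-0.2,1.1,0,0,0,5],[2.4,-0.3,2.2,0,0,0,5],[3.6,-0.5,3.3,0,0,0,5],[4.8,-0.7,4.4,0,0,0,5],[5.8,-0.8,5.4,0,0,0,5]]

```text
t: 39.63
position: [0.7355, -0.3605, 0.1578]
tool_rot: [0.049, 0.906, -0.214, 0.363]
ft_force: [0.0, 0.1, -1.5]
width: 0.0644
gripper_force: 56.8
```

```bash
cat >> h.py <<'E'
def goto(s,pos,b,az,opn=None):
    """tool move (cm, units) to TCP pos with tool tilted b deg outward, x azimuth az deg"""
    m=rot(s['tool_rot']).as_matrix(); a=np.array([np.cos(np.radians(az)),np.sin(np.radians(az)),0]);Z=np.array([0,0,1.]);b=np.radians(b)
    z=-Z*np.cos(b)+a*np.sin(b); x=a*np.cos(b)+Z*np.sin(b); T=np.c_[x,np.cross(z,x),z]
    print('shift cm',np.round(m.T@(np.array(pos)-s['position'])*100,2),'turn',np.round(R.from_matrix(m.T@T).as_rotvec()/np.radians(6),2))
E
python3 - <<'E'
from h import *
s=st();print(np.round(s['q'],2)); p=s['position']
goto(s,(.735,-.36,.15),64,-26)
E
```

```text
t 39.63 p [ 0.7355 -0.3605  0.1578] xax [ 0.645 -0.351  0.679] zax [ 0.637 -0.243 -0.731] F [ 0.   0.1 -1.5] w 0.0644 gf 56.8
[-0.58  0.44  1.75  0.61  0.25  0.92]
shift cm [-0.58  0.03  0.52] turn [-0.51  3.53 -0.42]
```

Run:
```python
from h import *
s=st()
goto(s,(.67,-.33,.19),0,-26)
```

```text
t 39.63 p [ 0.7355 -0.3605  0.1578] xax [ 0.645 -0.351  0.679] zax [ 0.637 -0.243 -0.731] F [ 0.   0.1 -1.5] w 0.0644 gf 56.8
shift cm [-3.11 -0.21 -7.27] turn [-0.67 -7.14 -0.08]
```

>>> step_arm:
  plan:
    - [[-0.6,0,-1.5,-0.1,-1.1,0,5],[-1.2,-0.1,-3,-0.2,-2.2,0,5],[-1.8,-0.1,-4.5,-0.3,-3.3,0,5],[-2.4,-0.2,-6,-0.4,-4.4,0,5],[-3.1,-0.2,-7.3,-0.5,-5.5,0,5]]

```text
t: 40.05
position: [0.6684, -0.3305, 0.1921]
tool_rot: [0.015, 0.966, -0.227, 0.121]
ft_force: [0.4, 0.2, -2.8]
width: 0.0648
gripper_force: 56.7
```

Run:
```python
from h import *
s=st();print(np.round(s['q'],2))
goto(s,(.58,-.23,.2),0,-26)
```

```text
t 40.05 p [ 0.6684 -0.3305  0.1921] xax [ 0.867 -0.436  0.241] zax [ 0.227 -0.084 -0.97 ] F [ 0.4  0.2 -2.8] w 0.0648 gf 56.7
[-0.54  0.43  1.38  0.05  1.09  1.48]
shift cm [-11.86  -5.11  -3.62] turn [-0.24 -2.33 -0.08]
```

>>> step_arm:
  plan:
    - [[-2.4,-1,-0.7,0,-0.5,0,5],[-4.8,-2,-1.4,-0.1,-1,0,5],[-7.2,-3,-2.1,-0.1,-1.5,0,5],[-9.6,-4,-2.8,-0.2,-2,0,5],[-11.9,-5.1,-3.6,-0.24,-2.33,-0.08,5]]

```text
t: 40.47
position: [0.5805, -0.2296, 0.1969]
tool_rot: [-0.001, 0.974, -0.225, 0.001]
ft_force: [0.6, 0.7, -2.3]
width: 0.0649
gripper_force: 56.7
```

>>> step_arm:
  plan:
    - [[-2.2,-0.9,0,0,0,-1.1,5],[-4.4,-1.8,0,0,0,-2.3,5],[-6.6,-2.7,0,0,0,-3.5,5],[-8.8,-3.6,0,0,0,-4.6,5],[-11,-4.6,0,0,0,-5.8,5]]

```text
t: 40.88
position: [0.5012, -0.1399, 0.1969]
tool_rot: [-0.0, 0.997, 0.08, 0.002]
ft_force: [0.4, -0.1, -1.8]
width: 0.0647
gripper_force: 56.7
```

>>> step_arm:
  plan:
    - [[-1.3,-2,0,0,0,-1.1,5],[-2.6,-4,0,0,0,-2.3,5],[-3.9,-6,0,0,0,-3.5,5],[-5.2,-8,0,0,0,-4.6,5],[-6.5,-10.1,0,0,0,-5.8,5]]

```text
t: 41.3
position: [0.4216, -0.0501, 0.197]
tool_rot: [0.001, 0.928, 0.374, 0.002]
ft_force: [-0.3, 0.4, -1.5]
width: 0.065
gripper_force: 56.7
```

>>> step_arm:
  plan:
    - [[0,0,0,0,0,-1.1,5],[0,0,0,0,0,-2.3,5],[0,0,0,0,0,-3.5,5],[0,0,0,0,0,-4.6,5],[0,0,0,0,0,-5.8,5]]

```text
t: 41.72
position: [0.4224, -0.0507, 0.1971]
tool_rot: [0.001, 0.773, 0.634, 0.002]
ft_force: [-0.8, -1.0, -2.0]
width: 0.0646
gripper_force: 56.7
```

>>> step_arm:
  plan:
    - [[0,0,0,0,0,-1.1,5],[0,0,0,0,0,-2.3,5],[0,0,0,0,0,-3.5,5],[0,0,0,0,0,-4.6,5],[0,0,0,0,0,-5.8,5]]

```text
t: 42.13
position: [0.4224, -0.0508, 0.197]
tool_rot: [0.002, 0.549, 0.836, 0.002]
ft_force: [-0.9, 0.5, -1.8]
width: 0.0648
gripper_force: 56.7
```

>>> step_arm:
  plan:
    - [[0,0,0,0,0,-1.1,5],[0,0,0,0,0,-2.3,5],[0,0,0,0,0,-3.5,5],[0,0,0,0,0,-4.6,5],[0,0,0,0,0,-5.8,5]]

```text
t: 42.55
position: [0.4224, -0.0508, 0.197]
tool_rot: [0.002, 0.274, 0.962, 0.001]
ft_force: [-0.9, 0.3, -1.3]
width: 0.0646
gripper_force: 56.7
```

>>> step_arm:
  plan:
    - [[0,0,0,0,0,-1.1,5],[0,0,0,0,0,-2.2,5],[0,0,0,0,0,-3.3,5],[0,0,0,0,0,-4.2,5],[0,0,0,0,0,-4.2,5]]

```text
t: 42.97
position: [0.4224, -0.0508, 0.197]
tool_rot: [0.002, 0.059, 0.998, 0.001]
ft_force: [0.5, -0.5, -1.4]
width: 0.0645
gripper_force: 56.7
```

Run:
```python
from h import *
s=st();print(np.round(s['q'],2))
goto(s,(.43,-.05,.16),58,173)
C=cam('scene');T=cam('top')
for p in [(.391,-.272,.25,0),(.6078,.1663,.015,.008),(.609,.0863,.015,.008)]:
  q,f=efit(eDISH,p,(.02,.02,.2,.003) if p[3]==0 else (.008,.008,.1,.003),[('scene',C)]); print(np.round(q,4),f)
```

```text
t 42.97 p [ 0.4224 -0.0508  0.197 ] xax [-0.993  0.118 -0.004] zax [ 0.005  0.001 -1.   ] F [ 0.5 -0.5 -1.4] w 0.0645 gf 56.7
[-0.22  0.11  1.82  0.    1.21 -1.67]
shift cm [-0.73  0.16  3.7 ] turn [-0.    9.71  0.04]
[ 0.405  -0.263   0.2551 -0.0012] 12.633817615905096
[ 0.6061  0.167  -0.0062  0.007 ] 20.51379276486425
[0.6067 0.0879 0.0034 0.005 ] 22.10112061283088
```

>>> step_arm:
  plan:
    - [[0,0,0,0,1,0,5],[0,0,0,0,2,0,5],[0,0,0,0,3,0,5],[0,0,0,0,4,0,5],[0,0,0,0,5,0,5]]

```text
t: 43.48
position: [0.4236, -0.0507, 0.1972]
tool_rot: [-0.257, 0.059, 0.964, 0.016]
ft_force: [-0.1, -0.3, -1.9]
width: 0.0647
gripper_force: 56.7
```

>>> step_arm:
  plan:
    - [[0,0,0,0,1,0,5],[0,0,0,0,2,0,5],[0,0,0,0,3,0,5],[0,0,0,0,4,0,5],[0,0,0,0,5,0,5]]

```text
t: 43.9
position: [0.4238, -0.0507, 0.1959]
tool_rot: [-0.498, 0.053, 0.865, 0.03]
ft_force: [0.4, 0.7, -1.6]
width: 0.0649
gripper_force: 56.8
```

Run:
```python
from h import *
s=st();print(np.round(s['q'],2))
goto(s,(.42,-.05,.06),62,173)
goto(s,(.42,-.05,.032),62,173)
```

```text
t 43.9 p [ 0.4238 -0.0507  0.1959] xax [-0.498  0.062  0.865] zax [-0.858  0.104 -0.502] F [ 0.4  0.7 -1.6] w 0.0649 gf 56.8
[-0.18  0.74  1.28 -0.06  2.17 -1.63]
shift cm [-11.56   0.04   7.16] turn [-0.01  0.36 -0.  ]
shift cm [-13.98   0.04   8.56] turn [-0.01  0.36 -0.  ]
```

>>> step_arm:
  plan:
    - [[-2.6,0,1.5,0,0,0,5],[-5.2,0,3,0,0,0,5],[-7.8,0,4.5,0,0.1,0,5],[-10.4,0,6,0,0.2,0,5],[-12.6,0,7.3,0,0.3,0,5]]

```text
t: 44.32
position: [0.4231, -0.0502, 0.048]
tool_rot: [-0.51, 0.052, 0.858, 0.031]
ft_force: [-0.6, 0.9, -1.9]
width: 0.0648
gripper_force: 56.8
```

>>> step_arm:
  plan:
    - [[-0.1,0,0.06,0,0,0,5],[-0.3,0,0.17,0,0,0,5],[-0.5,0,0.3,0,0,0,5],[-0.7,0,0.4,0,0,0,5],[-0.9,0,0.5,0,0,0,5]]

```text
t: 44.73
position: [0.4232, -0.0501, 0.0419]
tool_rot: [-0.51, 0.051, 0.858, 0.032]
ft_force: [-0.7, -0.3, -1.4]
width: 0.0645
gripper_force: 56.8
```

Run:
```python
from h import *
s=st();print(np.round(s['q'],2))
```

```text
t 44.73 p [ 0.4232 -0.0501  0.0419] xax [-0.475  0.056  0.878] zax [-0.872  0.106 -0.479] F [-0.7 -0.3 -1.4] w 0.0645 gf 56.8
[-0.17  0.93  1.33 -0.05  1.95 -1.62]
```

>>> step_arm:
  plan:
    - [[-0.15,0,0.08,0,0,0,5],[-0.3,0,0.16,0,0,0,5],[-0.45,0,0.25,0,0,0,5],[-0.6,0,0.33,0,0,0,5],[-0.7,0,0.38,0,0,0,5]]

```text
t: 45.15
position: [0.4222, -0.0499, 0.0327]
tool_rot: [-0.511, 0.051, 0.857, 0.032]
ft_force: [0.2, 0.5, -1.6]
width: 0.0647
gripper_force: 56.8
```

>>> step_arm:
  plan:
    - [[-0.05,0,0.03,0,0,0,5],[-0.1,0,0.06,0,0,0,5],[-0.2,0,0.1,0,0,0,5],[-0.3,0,0.16,0,0,0,5],[-0.3,0,0.16,0,0,0,5]]

```text
t: 45.57
position: [0.4221, -0.0499, 0.0291]
tool_rot: [-0.511, 0.051, 0.857, 0.032]
ft_force: [-0.2, 0.2, -1.3]
width: 0.0652
gripper_force: 56.8
```

>>> step_arm:
  plan:
    - [[-0.1,0,0.05,0,0,0,5],[-0.2,0,0.1,0,0,0,5],[-0.3,0,0.16,0,0,0,5],[-0.35,0,0.19,0,0,0,5],[-0.35,0,0.19,0,0,0,5]]

```text
t: 45.98
position: [0.4221, -0.0498, 0.0252]
tool_rot: [-0.511, 0.051, 0.857, 0.032]
ft_force: [0.4, 0.5, -2.4]
width: 0.0646
gripper_force: 56.8
```

>>> step_arm:
  plan:
    - [[-0.1,0,0.05,0,0,0,5],[-0.2,0,0.1,0,0,0,5],[-0.2,0,0.1,0,0,0,5],[-0.2,0,0.1,0,0,0,5],[-0.2,0,0.1,0,0,0,5]]

```text
t: 46.4
position: [0.4222, -0.0499, 0.0248]
tool_rot: [-0.512, 0.051, 0.857, 0.032]
ft_force: [2.8, -0.3, 5.0]
width: 0.0643
gripper_force: 57.6
```

>>> step_arm:
  plan:
    - [[0.1,0,-0.05,0,0,0,5],[0.1,0,-0.05,0,0,0,8.5],[0.1,0,-0.05,0,0,0,8.5],[0.1,0,-0.05,0,0,0,8.5],[0.1,0,-0.05,0,0,0,8.5]]

```text
t: 46.82
position: [0.4221, -0.0498, 0.0241]
tool_rot: [-0.511, 0.051, 0.857, 0.032]
ft_force: [-0.1, 0.4, -0.9]
width: 0.0852
gripper_force: 0.0
```

>>> step_arm:
  plan:
    - [[0,0,0,0,0,0,8.5],[0,0,0,0,0,0,8.5],[0,0,0,0,0,0,8.5],[0,0,-0.5,0,0,0,8.5],[0,0,-1,0,0,0,8.5]]

```text
t: 47.23
position: [0.4311, -0.0509, 0.0293]
tool_rot: [-0.511, 0.051, 0.857, 0.032]
ft_force: [-0.1, -0.5, -0.3]
width: 0.0851
gripper_force: 0.0
```

Run:
```python
from h import *
s=st();C=cam('scene');T=cam('top');W=cam('wrist')
for n,c in [('scene',C),('top',T),('wrist',W)]:
  for lab,E in [('up',eDISH),('side',eSIDE)]:
    q,f=efit(E,(.43,-.05,.05),(.04,.04,.5),[(n,c)]); print(n,lab,np.round(q,4),round(f,1))
  print(n,[m for m in marks(n,'dish0',c)])
q,f=efit(eDISH,(.391,-.272,.25),(.04,.04,.5),[('scene',C)]); print('d3',q,f)
goto(s,(.45,-.05,.2),0,173)
goto(s,s['position'],0,173)
```

```text
t 47.23 p [ 0.4311 -0.0509  0.0293] xax [-0.472  0.055  0.88 ] zax [-0.874  0.107 -0.475] F [-0.1 -0.5 -0.3] w 0.0851 gf 0.0
scene up [ 0.4506 -0.0526 -0.114 ] 31.6
scene side [ 0.4607 -0.0558 -0.0933] 40.2
scene [(0.95, array([0.3332, 0.0555, 0.0066])), (0.94, array([ 0.3155, -0.1719,  0.0035])), (0.81, array([ 0.4541, -0.0579,  0.0034])), (0.81, array([ 0.4177, -0.2599,  0.0037])), (0.8, array([ 0.2932, -0.347 ,  0.0038])), (0.52, array([0.6071, 0.0873, 0.0078])), (0.39, array([ 4.252e-01,  1.470e-01, -2.000e-04]))]
top up [ 0.4093 -0.0462 -0.1487] 4.0
top side [ 0.4435 -0.0505 -0.1359] 28.8
top [(0.86, array([ 0.2933, -0.3389, -0.0014])), (0.84, array([0.6115, 0.1658, 0.0091])), (0.81, array([ 0.4538, -0.054 , -0.0017])), (0.74, array([ 3.33e-01,  5.56e-02, -3.00e-04])), (0.72, array([ 0.4174, -0.2615, -0.0037])), (0.65, array([0.4241, 0.1535, 0.0005])), (0.52, array([ 0.3159, -0.1752, -0.0017]))]
wrist up [ 0.4537 -0.0522 -0.1183] 54.0
wrist side [ 0.4525 -0.0532 -0.111 ] 45.0
wrist [(0.79, array([ 3.192e-01, -1.723e-01,  3.000e-04])), (0.79, array([0.34  , 0.0574, 0.0016])), (0.78, array([ 0.4288,  0.1494, -0.0011])), (0.69, array([ 0.4542, -0.0509,  0.0008])), (0.64, array([ 0.295 , -0.3413, -0.0021]))]
d3 [ 0.41678598 -0.26036138  0.25594561] 36.67581016686473
shift cm [14.14  0.37 -9.75] turn [ 1.000e-02 -1.027e+01  3.000e-02]
shift cm [0. 0. 0.] turn [ 1.000e-02 -1.027e+01  3.000e-02]
```

>>> step_arm:
  plan:
    - [[1.8,0,-0.9,0,0,0,8.5],[4.4,0,-2.3,0,0,0,8.5],[7,0,-3.8,0,0,0,8.5],[10,0,-5.3,0,0,0,8.5],[13,0,-7,0,0,0,8.5]]

```text
t: 47.95
position: [0.4299, -0.0512, 0.1779]
tool_rot: [-0.512, 0.051, 0.857, 0.032]
ft_force: [0.6, 0.4, 0.9]
width: 0.0851
gripper_force: 0.0
```

>>> step_arm:
  plan:
    - [[0,0,0,0,-1.1,0,8.5],[0,0,0,0,-2.2,0,8.5],[0,0,0,0,-3.3,0,8.5],[0,0,0,0,-4.3,0,8.5],[0,0,0,0,-5.3,0,8.5]]

```text
t: 48.37
position: [0.4312, -0.0514, 0.1773]
tool_rot: [-0.254, 0.058, 0.965, 0.016]
ft_force: [-0.1, -0.5, 1.3]
width: 0.0851
gripper_force: 0.0
```

>>> step_arm:
  plan:
    - [[0,0,0,0,-1,0,8.5],[0,0,0,0,-2,0,8.5],[0,0,0,0,-3,0,8.5],[0,0,0,0,-4,0,8.5],[0,0,0,0,-4.97,0,8.5]]

```text
t: 48.78
position: [0.4305, -0.0512, 0.1775]
tool_rot: [0.003, 0.06, 0.998, 0.001]
ft_force: [0.9, -0.1, -0.1]
width: 0.0849
gripper_force: 0.0
```

>>> step_arm:
  plan:
    - [[-0.5,0,0,0,0,1.1,8.5],[-1,0,0,0,0,2.2,8.5],[-1.5,0,0,0,0,3.3,8.5],[-2,0,0,0,0,4.4,8.5],[-2.2,0,0,0,0,5.5,8.5]]

```text
t: 49.2
position: [0.4524, -0.0539, 0.1769]
tool_rot: [-0.0, 0.344, 0.939, 0.001]
ft_force: [0.3, 0.3, -0.6]
width: 0.085
gripper_force: 0.0
```

>>> step_arm:
  plan:
    - [[0,0,0.6,0,0,1.1,8],[0,0,1.2,0,0,2.2,8],[0,0,1.8,0,0,3.3,8],[0,0,2.4,0,0,4.4,8],[0,0,3,0,0,5.5,8]]

```text
t: 49.62
position: [0.4517, -0.0537, 0.1463]
tool_rot: [-0.001, 0.596, 0.803, 0.001]
ft_force: [0.5, -0.6, 0.4]
width: 0.0803
gripper_force: 0.0
```

>>> step_arm:
  plan:
    - [[0,0,0,0,0,1.1,8],[0,0,0,0,0,2.2,8],[0,0,0,0,0,3.3,8],[0,0,0,0,0,4,8],[0,0,0,0,0,4,8]]

```text
t: 50.03
position: [0.4518, -0.0537, 0.1466]
tool_rot: [-0.001, 0.749, 0.663, 0.001]
ft_force: [-0.3, -1.0, 0.3]
width: 0.0797
gripper_force: 0.0
```

```bash
python3 -c "
from h import *
W=finddish((.4535,-.052,-.118)); s=status.observe(); goto(s,s['position'],0,83.2)
C=cam('scene')
for n,c in [('wrist',W),('scene',C)]:
  print(n,efit(eSIDE,(.45,-.05,-.1),(.03,.03,.5),[(n,c)]), efit(eDISH,(.4535,-.052,-.118,0),(.01,.01,.2,.015),[(n,c)]))
"
```

```text
t 50.03 p [ 0.4518 -0.0537  0.1466] xax [0.122 0.993 0.003] zax [-0.001  0.003 -1.   ] F [-0.3 -1.   0.3] w 0.0797 gf 0.0
q6 -0.09
wrist [ 0.4527 -0.0541 -0.12  ] 48.6
  move cm x,y [-0.03  0.09] turn units -0.02 toolx deg 83.0
scene [ 0.4506 -0.0527 -0.1183] 28.8
  move cm x,y [ 0.08 -0.13] turn units -0.04 toolx deg 83.0
shift cm [0. 0. 0.] turn [-0.   -0.03  0.01]
wrist (array([ 0.45918741, -0.05114042, -0.16781891]), np.float64(45.128797235329976)) (array([ 0.45319315, -0.05023676, -0.11970925,  0.01065905]), np.float64(51.57242579090865))
scene (array([ 0.46059375, -0.05608745, -0.10668587]), np.float64(36.395429424492825)) (array([ 0.45152426, -0.05403911, -0.11779475,  0.00304995]), np.float64(28.896922505486383))
```

>>> step_arm:
  plan:
    - [[0,0,3,0,0,0,8],[0,0,6,0,0,0,8],[0,0,9,0,0,0,8],[0,0,12,0,0,0,8],[0,0,13.5,0,0,0,8]]

```text
t: 50.6
position: [0.4507, -0.0531, 0.0091]
tool_rot: [-0.002, 0.748, 0.664, -0.0]
ft_force: [-0.5, 0.0, -0.2]
width: 0.0798
gripper_force: 0.0
```

>>> step_arm:
  plan:
    - [[0,0,0,0,0,0,8],[0,0,0,0,0,0,6],[0,0,0,0,0,0,4.5],[0,0,0,0,0,0,3],[0,0,0,0,0,0,3]]
  squeeze: 60

```text
t: 51.02
position: [0.4538, -0.0538, 0.0134]
tool_rot: [0.0, 0.748, 0.663, 0.002]
ft_force: [-1.3, -1.1, 4.6]
width: 0.046
gripper_force: 61.4
```

>>> step_arm:
  plan:
    - [[0,0,0,0,0,0,3],[0,0,0,0,0,0,3],[0,0,-1,0,0,0,3],[0,0,-2,0,0,0,3],[0,0,-2,0,0,0,3]]

```text
t: 51.43
position: [0.4544, -0.0539, 0.0337]
tool_rot: [0.001, 0.748, 0.663, 0.002]
ft_force: [0.0, 0.0, -2.3]
width: 0.0457
gripper_force: 62.3
```

>>> step_arm:
  plan:
    - [[0,0,-2,0,0,0,3],[0,0,-4,0,0,0,3],[0,0,-5.5,0,0,0,3],[0.5,1,-6,0,0,0,3],[1.5,3,-6,0,0,0,3]]

```text
t: 51.85
position: [0.4826, -0.0427, 0.0933]
tool_rot: [-0.0, 0.749, 0.663, 0.001]
ft_force: [-0.4, -0.1, -1.5]
width: 0.0459
gripper_force: 62.4
```

>>> step_arm:
  plan:
    - [[1.2,2.5,0,0,0,-0.3,3],[2.4,5,0,0,0,-0.6,3],[3.6,7.5,0,0,0,-0.9,3],[4.8,10,0,0,0,-1.2,3],[5.8,11.8,0,0,0,-1.3,3]]

```text
t: 52.27
position: [0.611, 0.0016, 0.0919]
tool_rot: [0.0, 0.701, 0.713, 0.002]
ft_force: [0.5, 0.1, -1.6]
width: 0.0458
gripper_force: 62.4
```

>>> step_arm:
  plan:
    - [[0,0,1,0,0,0,3],[0,0,2,0,0,0,3],[0,0,3,0,0,0,3],[0,0,3.5,0,0,0,3],[0,0,3.5,0,0,0,3]]

```text
t: 52.68
position: [0.6052, 0.0009, 0.0546]
tool_rot: [-0.003, 0.702, 0.712, -0.001]
ft_force: [-0.2, 0.5, -1.6]
width: 0.0455
gripper_force: 62.4
```

>>> step_arm:
  plan:
    - [[0,0,0,0,0,0,3],[0,0,0,0,0,0,3],[0,0,0,0,0,0,3],[0,0,0,0,0,0,3],[0,0,0,0,0,0,3]]

```text
t: 53.1
position: [0.6086, 0.001, 0.0575]
tool_rot: [-0.0, 0.702, 0.713, 0.001]
ft_force: [0.3, -0.3, -1.1]
width: 0.0461
gripper_force: 62.4
```

```bash
cat >> h.py <<'E'
def held(off,tgt):
    s=st();W=cam('wrist');C=cam('scene');z=s['position'][2]-off
    for n,c in [('wrist',W),('scene',C)]:
        p,f=efit(eDISH,(*s['position'][:2],.02,z),(.009,.009,.08,.0002),[(n,c)]); print(n,np.round(p,4),round(f,1)); tomove(s,p[:2],p[2])
    print('to pocket'); tomove(s,tgt,.015)
E
python3 -c "
from h import *
held(.0134,(.6101,.0006))"
```

```text
t 53.1 p [0.6086 0.001  0.0575] xax [-0.016  1.     0.002] zax [ 0.002  0.002 -1.   ] F [ 0.3 -0.3 -1.1] w 0.0461 gf 62.4
wrist [0.609  0.0023 0.0178 0.0443] 52.7
  move cm x,y [0.13 0.04] turn units -0.02 toolx deg 90.9
scene [ 0.6075  0.0025 -0.0035  0.0439] 13.3
  move cm x,y [ 0.16 -0.11] turn units 0.18 toolx deg 90.9
to pocket
  move cm x,y [-0.04  0.15] turn units 0.01 toolx deg 90.9
```

>>> step_arm:
  plan:
    - [[-0.1,0.1,0.5,0,0,0,3],[-0.18,0.15,1.1,0,0,0,3],[-0.18,0.15,1.7,0,0,0,3],[-0.18,0.15,2.3,0,0,0,3],[-0.18,0.15,2.7,0,0,0,3]]

```text
t: 53.62
position: [0.609, -0.0006, 0.0285]
tool_rot: [-0.001, 0.702, 0.713, 0.0]
ft_force: [-0.0, 0.7, -1.8]
width: 0.0457
gripper_force: 62.4
```

>>> step_arm:
  plan:
    - [[0,0,0.1,0,0,0,3],[0,0,0.2,0,0,0,3],[0,0,0.3,0,0,0,3],[0,0,0.4,0,0,0,3],[0,0,0.5,0,0,0,3]]

```text
t: 54.03
position: [0.6101, -0.0006, 0.0251]
tool_rot: [-0.001, 0.701, 0.713, 0.001]
ft_force: [-0.3, -0.8, -1.7]
width: 0.046
gripper_force: 62.4
```

>>> step_arm:
  plan:
    - [[0,0,0,0,0,0,3],[0,0,0.1,0,0,0,3],[0,0,0.2,0,0,0,3],[0,0,0.3,0,0,0,3],[0,0,0.4,0,0,0,3]]

```text
t: 54.45
position: [0.6099, -0.0006, 0.0214]
tool_rot: [-0.001, 0.701, 0.713, 0.001]
ft_force: [-2.6, 0.2, 10.8]
width: 0.0457
gripper_force: 63.7
```

>>> step_arm:
  plan:
    - [[0,0,-0.2,0,0,0,5],[0,0,-0.2,0,0,0,6],[0,0,-0.2,0,0,0,7],[0,0,-0.2,0,0,0,8],[0,0,-0.2,0,0,0,8]]

```text
t: 54.87
position: [0.6099, -0.0006, 0.0229]
tool_rot: [-0.001, 0.702, 0.713, 0.001]
ft_force: [0.4, -0.7, -0.4]
width: 0.0797
gripper_force: 0.0
```

>>> step_arm:
  plan:
    - [[0,0,-2,0,0,0,8],[0,0,-5,0,0,0,8],[0,0,-8,0,0,0,8],[0,0,-11,0,0,0,8],[0,0,-13,0,0,0,8]]

```text
t: 55.28
position: [0.611, -0.001, 0.1559]
tool_rot: [0.001, 0.701, 0.713, 0.002]
ft_force: [1.2, 1.7, -0.4]
width: 0.0802
gripper_force: 0.0
```

>>> step_arm:
  plan:
    - [[-3,-2.3,0,0,0,0,8],[-6,-4.6,0,0,0,0,8],[-9,-6.9,0,0,0,0,8],[-12,-9.2,0,0,0,0,8],[-15,-11.5,0,0,0,0,8]]

```text
t: 55.7
position: [0.4959, -0.1537, 0.1525]
tool_rot: [-0.001, 0.701, 0.713, 0.001]
ft_force: [0.5, -0.9, 0.6]
width: 0.0801
gripper_force: 0.0
```

>>> step_arm:
  plan:
    - [[-3,-2.3,0,0,0,-0.6,8],[-6,-4.6,0,0,0,-1.2,8],[-9,-6.9,0,0,0,-1.8,8],[-10.6,-8.1,0,0,0,-2.3,8],[-10.6,-8.1,0,0,0,-2.3,8]]

```text
t: 56.12
position: [0.4154, -0.2631, 0.1522]
tool_rot: [-0.001, 0.612, 0.791, 0.0]
ft_force: [0.1, 1.2, -0.3]
width: 0.08
gripper_force: 0.0
```

>>> step_arm:
  plan:
    - [[0,0,0,0,0,0,8],[0,0,0,0,0,0,8],[0,0,0,0,0,0,8],[0,0,0,0,0,0,8],[0,0,0,0,0,0,8]]

```text
t: 56.53
position: [0.4185, -0.2591, 0.1521]
tool_rot: [-0.001, 0.61, 0.792, 0.001]
ft_force: [-0.0, -0.9, -0.9]
width: 0.0799
gripper_force: 0.0
```

```bash
python3 -c "
from h import *
W=finddish((.4168,-.2604,.256))
c=proj(W,[[.4168,-.2604,.01]],'wrist')[0].astype(int); print('px',c,W['color'][c[1],c[0]])
C=cam('scene')
for p in [(.609,.0863,.015,.008),(.608,.166,.015,.008),(.61,.0005,.015,.008)]:
  q,f=efit(eDISH,p,(.008,.008,.1,.006),[('scene',C)]); print(np.round(q,4),f)
for n,c in [('wrist',W),('scene',C)]: print(n,efit(eEXT,(.6106,-.097,.014),(.01,.01,.03),[(n,c)]))
for m in marks('scene','dish0',C): print(m)
"
```

```text
t 56.53 p [ 0.4185 -0.2591  0.1521] xax [-0.255  0.967  0.003] zax [ 0.     0.003 -1.   ] F [-0.  -0.9 -0.9] w 0.0799 gf 0.0
q6 -0.9
wrist [ 0.4194 -0.2611  0.2573] 47.6
  move cm x,y [-0.22  0.04] turn units 0.01 toolx deg 104.8
scene [ 0.4169 -0.2603  0.2568] 33.3
  move cm x,y [-0.07 -0.18] turn units 0.01 toolx deg 104.8
px [315 183] [253 253 252]
[0.6065 0.0885 0.0036 0.0041] 21.772820940628183
[ 0.606   0.1672 -0.0013  0.0067] 20.232824218997468
[ 0.609  -0.0021  0.0048  0.014 ] 25.85239981886092
wrist (array([ 0.61085615, -0.0969605 ,  0.01683176]), np.float64(47.28048188407379))
scene (array([ 0.61009916, -0.0970756 ,  0.00531718]), np.float64(29.209752488794294))
(0.93, array([0.6106, 0.1678, 0.0124]))
(0.93, array([ 0.4266,  0.1496, -0.0036]))
(0.91, array([ 4.178e-01, -2.619e-01,  4.000e-04]))
(0.91, array([0.3346, 0.0535, 0.0043]))
(0.83, array([ 0.291 , -0.3463,  0.0022]))
(0.65, array([ 0.6104, -0.0035,  0.0105]))
(0.61, array([ 0.3178, -0.1732,  0.0009]))
(0.58, array([0.6092, 0.0862, 0.0071]))
```

>>> step_arm:
  plan:
    - [[-0.15,0,3,0,0,0,8],[-0.15,0,6,0,0,0,8],[-0.15,0,9,0,0,0,8],[-0.15,0,12,0,0,0,8],[-0.15,0,14,0,0,0,8]]

```text
t: 57.15
position: [0.4174, -0.2602, 0.01]
tool_rot: [-0.002, 0.611, 0.792, 0.001]
ft_force: [-0.1, 0.1, 0.1]
width: 0.08
gripper_force: 0.0
```

>>> step_arm:
  plan:
    - [[0,0,0,0,0,0,8],[0,0,0,0,0,0,6],[0,0,0,0,0,0,4.5],[0,0,0,0,0,0,3],[0,0,0,0,0,0,3]]
  squeeze: 60

```text
t: 57.57
position: [0.4197, -0.2621, 0.0141]
tool_rot: [0.001, 0.611, 0.792, 0.001]
ft_force: [0.6, 0.7, 3.4]
width: 0.0459
gripper_force: 61.5
```

>>> step_arm:
  plan:
    - [[0,0,0,0,0,0,3],[0,0,0,0,0,0,3],[0,0,-1,0,0,0,3],[0,0,-2,0,0,0,3],[0,0,-2,0,0,0,3]]

```text
t: 57.98
position: [0.4197, -0.2621, 0.0343]
tool_rot: [0.002, 0.611, 0.792, 0.001]
ft_force: [0.4, -1.0, -1.8]
width: 0.0455
gripper_force: 62.0
```

```bash
python3 -c "
from h import *
s=st(); tomove(s,(.6111,-.0797),.015)"
```

```text
t 57.98 p [ 0.4197 -0.2621  0.0343] xax [-0.254  0.967 -0.001] zax [ 0.004 -0.    -1.   ] F [ 0.4 -1.  -1.8] w 0.0455 gf 62.0
  move cm x,y [12.78 23.15] turn units 2.31 toolx deg 104.7
```

>>> step_arm:
  plan:
    - [[0,0,-2,0,0,0,3],[0,0,-4,0,0,0,3],[0,0,-5.5,0,0,0,3],[0.8,1.4,-6,0,0,0,3],[2.4,4.3,-6,0,0,0,3]]

```text
t: 58.4
position: [0.4533, -0.2293, 0.0941]
tool_rot: [0.001, 0.612, 0.791, 0.001]
ft_force: [0.9, -0.6, -1.8]
width: 0.0454
gripper_force: 62.3
```

>>> step_arm:
  plan:
    - [[1.6,3,0,0,0,0.4,3],[3.3,6,0,0,0,0.9,3],[5,9,0,0,0,1.4,3],[6.6,12,0,0,0,1.8,3],[8.3,15,0,0,0,2.3,3]]

```text
t: 58.82
position: [0.5787, -0.1076, 0.0925]
tool_rot: [-0.001, 0.702, 0.712, 0.001]
ft_force: [-0.5, -0.2, -1.9]
width: 0.0454
gripper_force: 62.3
```

```bash
python3 -c "
from h import *
s=st(); tomove(s,(.6111,-.0797),.015)"
```

```text
t 58.82 p [ 0.5787 -0.1076  0.0925] xax [-0.014  1.     0.002] zax [ 0.001  0.002 -1.   ] F [-0.5 -0.2 -1.9] w 0.0454 gf 62.3
  move cm x,y [2.74 3.28] turn units -0.01 toolx deg 90.8
```

>>> step_arm:
  plan:
    - [[1.4,1.6,0.5,0,0,0,3],[2.6,3.1,1.5,0,0,0,3],[2.6,3.1,2.5,0,0,0,3],[2.6,3.1,3.5,0,0,0,3],[2.6,3.1,3.5,0,0,0,3]]

```text
t: 59.23
position: [0.6054, -0.082, 0.0549]
tool_rot: [-0.003, 0.701, 0.713, -0.001]
ft_force: [0.1, -0.8, -2.5]
width: 0.0454
gripper_force: 62.3
```

>>> step_arm:
  plan:
    - [[0,0,0,0,0,0,3],[0,0,0,0,0,0,3],[0,0,0,0,0,0,3],[0,0,0,0,0,0,3],[0,0,0,0,0,0,3]]

```text
t: 59.65
position: [0.6085, -0.0828, 0.0584]
tool_rot: [-0.0, 0.702, 0.712, 0.001]
ft_force: [-1.7, 1.3, -1.3]
width: 0.046
gripper_force: 62.3
```

```bash
python3 -c "
from h import *
held(.0141,(.6111,-.0797))
W=cam('wrist'); C=cam('scene')
for n,c in [('wrist',W),('scene',C)]: print(n,efit(eEXT,(.6106,-.097,.014),(.01,.01,.03),[(n,c)]),efit(eDISH,(.61,.0005,.015,.010),(.006,.006,.1,.008),[(n,c)]))
"
```

```text
t 59.65 p [ 0.6085 -0.0828  0.0584] xax [-0.015  1.     0.002] zax [ 0.002  0.002 -1.   ] F [-1.7  1.3 -1.3] w 0.046 gf 62.3
wrist [ 0.6093 -0.08    0.0312  0.0445] 52.5
  move cm x,y [0.28 0.08] turn units -0.15 toolx deg 90.9
scene [ 0.6077 -0.0803 -0.0061  0.0441] 13.6
  move cm x,y [ 0.25 -0.08] turn units 0.2 toolx deg 90.9
to pocket
  move cm x,y [0.3  0.26] turn units 0.0 toolx deg 90.9
wrist (array([ 0.61008401, -0.09660822,  0.01216192]), np.float64(21.71175435368919)) (array([6.11024465e-01, 3.07886764e-05, 1.12653186e-02, 7.73018115e-03]), np.float64(57.52634528286606))
scene (array([ 0.6098693 , -0.09761372,  0.01311588]), np.float64(20.10220452414377)) (array([ 0.60715977,  0.00525394, -0.00789864,  0.00200665]), np.float64(7.970174696626366))
```

>>> step_arm:
  plan:
    - [[0,0.1,0.5,0,0,0,3],[0.03,0.2,1.1,0,0,0,3],[0.03,0.2,1.7,0,0,0,3],[0.03,0.2,2.3,0,0,0,3],[0.03,0.2,2.7,0,0,0,3]]

```text
t: 60.27
position: [0.6096, -0.0816, 0.0293]
tool_rot: [-0.002, 0.701, 0.713, 0.001]
ft_force: [-0.2, 0.0, -2.3]
width: 0.0455
gripper_force: 62.3
```

>>> step_arm:
  plan:
    - [[0,0,0.1,0,0,0,3],[0,0,0.2,0,0,0,3],[0,0,0.3,0,0,0,3],[0,0,0.4,0,0,0,3],[0,0,0.5,0,0,0,3]]

```text
t: 60.68
position: [0.6106, -0.0819, 0.0259]
tool_rot: [-0.0, 0.701, 0.713, 0.001]
ft_force: [-0.3, 0.1, -1.4]
width: 0.0459
gripper_force: 62.3
```

>>> step_arm:
  plan:
    - [[0,0,0,0,0,0,3],[0,0,0.1,0,0,0,3],[0,0,0.2,0,0,0,3],[0,0,0.3,0,0,0,3],[0,0,0.4,0,0,0,3]]

```text
t: 61.1
position: [0.6104, -0.0818, 0.0221]
tool_rot: [-0.001, 0.702, 0.713, 0.001]
ft_force: [-3.2, 1.6, 9.5]
width: 0.0459
gripper_force: 63.6
```

>>> step_arm:
  plan:
    - [[0,0,-0.2,0,0,0,5],[0,0,-0.2,0,0,0,6],[0,0,-0.2,0,0,0,7],[0,0,-0.2,0,0,0,8],[0,0,-0.2,0,0,0,8]]

```text
t: 61.52
position: [0.6104, -0.0818, 0.0237]
tool_rot: [-0.001, 0.701, 0.713, 0.001]
ft_force: [-0.0, 0.0, -0.2]
width: 0.0801
gripper_force: 0.0
```

>>> step_arm:
  plan:
    - [[0,0,-2,0,0,0,8],[0,0,-5,0,0,0,8],[0,0,-8,0,0,0,8],[0,0,-12,0,0,0,8],[0,0,-16,0,0,0,8]]

```text
t: 61.93
position: [0.6093, -0.082, 0.1844]
tool_rot: [-0.002, 0.701, 0.713, 0.0]
ft_force: [0.1, -0.8, -0.8]
width: 0.0799
gripper_force: 0.0
```

>>> step_arm:
  plan:
    - [[3.8,0,0,0,0,0,8],[7.6,0,0,0,0,0,8],[11.4,0,0,0,0,0,8],[15.2,0,0,0,0,0,8],[17,0,0,0,0,0,8]]

```text
t: 62.35
position: [0.607, 0.092, 0.1843]
tool_rot: [-0.002, 0.701, 0.713, 0.002]
ft_force: [0.7, -0.4, -0.1]
width: 0.0798
gripper_force: 0.0
```

>>> step_arm:
  plan:
    - [[0,0,0,0,0,0,8],[0,0,0,0,0,0,8],[0,0,0,0,0,0,8],[0,0,0,0,0,0,8],[0,0,0,0,0,0,8]]

```text
t: 62.77
position: [0.6077, 0.0864, 0.184]
tool_rot: [-0.001, 0.702, 0.712, 0.001]
ft_force: [0.2, -0.4, -0.1]
width: 0.08
gripper_force: 0.0
```

```bash
python3 -c "
from h import *
st();W=cam('wrist');C=cam('scene');T=cam('top')
for y in [(.608,.166),(.609,.0863),(.6103,.0003),(.611,-.0797)]:
  for n,c in [('wrist',W),('scene',C)]:
    q,f=efit(eDISH,(*y,.015,.010),(.006,.006,.08,.01),[(n,c)]); print(n,np.round(q,4),round(f,1))
for n,c in [('wrist',W),('scene',C)]: print(n,efit(eEXT,(.6106,-.097,.014),(.01,.01,.03),[(n,c)]),efit(eWARM,(.607,.168,.014),(.01,.01,.03),[(n,c)]))
for n,c in [('scene',C),('top',T)]:
  cam(n); print(n,[(m[0],m[1].round(3).tolist()) for m in marks(n,'dish0',c)], marks(n,'dial_grip',c))
cam('wrist'); print(marks('wrist','dial_grip',W))
"
```

```text
t 62.77 p [0.6077 0.0864 0.184 ] xax [-0.014  1.     0.002] zax [ 0.     0.002 -1.   ] F [ 0.2 -0.4 -0.1] w 0.08 gf 0.0
wrist [0.6089 0.1653 0.0105 0.0151] 50.3
scene [ 0.6055  0.1694 -0.0035  0.0031] 20.1
wrist [0.6099 0.0876 0.0184 0.0157] 43.2
scene [0.6066 0.0883 0.0033 0.0043] 22.2
wrist [0.6107 0.0036 0.015  0.0151] 45.5
scene [ 0.6096 -0.0041  0.0088  0.0184] 26.2
wrist [ 0.6114 -0.079   0.0182  0.0063] 36.4
scene [ 0.6085 -0.0787  0.0123  0.006 ] 28.6
wrist (array([ 0.60759837, -0.10522232,  0.00671835]), np.float64(11.291805010639822)) (array([0.60539198, 0.16676852, 0.01191849]), np.float64(24.770023622795538))
scene (array([ 0.61047655, -0.09632648,  0.00458949]), np.float64(25.86054978749105)) (array([0.6078129 , 0.17107282, 0.0046314 ]), np.float64(14.372737443919371))
scene [(0.96, [0.292, -0.346, 0.002]), (0.93, [0.314, -0.173, 0.006]), (0.78, [0.61, -0.003, 0.01]), (0.73, [0.608, 0.163, 0.012]), (0.68, [0.335, 0.052, 0.004]), (0.65, [0.428, 0.149, -0.001]), (0.62, [0.606, 0.084, 0.01]), (0.6, [0.612, -0.081, 0.008]), (0.42, [0.606, -0.078, 0.008]), (0.21, [0.422, 0.412, 0.001])] [(0.47, array([0.6061, 0.2535, 0.0523]))]
top [(0.89, [0.612, -0.002, 0.007]), (0.78, [0.315, -0.174, -0.004]), (0.77, [0.612, 0.167, 0.01]), (0.77, [0.292, -0.342, -0.002]), (0.73, [0.61, -0.078, 0.006]), (0.58, [0.608, 0.087, 0.01]), (0.57, [0.61, 0.002, 0.004])] [(0.6, array([0.6045, 0.2576, 0.0536]))]
[(0.64, array([0.6092, 0.2581, 0.0533]))]
```

>>> step_arm:
  plan:
    - [[3.4,0,0,0,0,1,8],[6.8,0,0,0,0,2,8],[10.2,0,0,0,0,3,8],[13.6,0.1,0,0,0,4,8],[17,0.1,0,0,0,5,8]]

```text
t: 63.73
position: [0.6059, 0.2592, 0.1847]
tool_rot: [-0.001, 0.863, 0.504, 0.001]
ft_force: [0.2, 0.5, -0.3]
width: 0.0799
gripper_force: 0.0
```

>>> step_arm:
  plan:
    - [[0,0,1,0,0,0,6],[0,0,2,0,0,0,6],[0,0,3,0,0,0,6],[0,0,4,0,0,0,6],[0,0,4,0,0,0,6]]

```text
t: 64.15
position: [0.6039, 0.2558, 0.1412]
tool_rot: [-0.001, 0.862, 0.506, -0.002]
ft_force: [-0.8, 0.1, 0.1]
width: 0.0601
gripper_force: 0.0
```

```bash
cat >> h.py <<'E'
def pointer(z=.064,c0=(.6066,.2564)):
    """dial pointer direction from white pixels on the bar top within 26 mm of the axis, by camera"""
    for n in ('wrist','top','scene'):
        c=cam(n); u=np.array([(x,y) for y in range(400) for x in range(640)]) if False else None
        p=proj(c,[[*c0,z]],n)[0]; U,V=np.meshgrid(np.arange(int(p[0])-45,int(p[0])+46),np.arange(int(p[1])-45,int(p[1])+46))
        k=(U>=0)&(U<640)&(V>=0)&(V<400); uv=np.c_[U[k],V[k]]
        X=wback(c,uv,z) if n=='wrist' else back(c,uv,z)
        g=c['color'][uv[:,1],uv[:,0]].min(1).astype(float); d=X[:,:2]-c0; r=np.hypot(*d.T)
        m=(r<.024)&(g>130)
        if m.sum(): q=np.average(d[m],axis=0,weights=g[m]); print(n,m.sum(),'centroid mm',np.round(q*1e3,1),'az',round(np.degrees(np.arctan2(q[1],q[0]))%360,1))
        else: print(n,'none',g[r<.024].max() if (r<.024).any() else None)
E
python3 -c "
from h import *
s=st();print(np.round(s['q'],2));tomove(s,(.6066,.2564),np.radians(60.9-90)); pointer()"
```

```text
t 64.15 p [0.6039 0.2558 0.1412] xax [ 0.487  0.873 -0.002] zax [-0.005  0.    -1.   ] F [-0.8  0.1  0.1] w 0.0601 gf 0.0
[0.34 0.47 1.42 0.   1.26 0.84]
  move cm x,y [0.19 0.2 ] turn units -0.01 toolx deg 60.9
wrist 397 centroid mm [ -8.4 -11.5] az 233.9
top none 82.0
scene 1 centroid mm [-8.1 -8.9] az 227.7
```

>>> step_arm:
  plan:
    - [[0,0.05,2.5,0,0,0,6],[0,0.05,5,0,0,0,6],[0,0.05,7.5,0,0,0,6],[0,0.05,9,0,0,0,6],[0,0.05,9.7,0,0,0,6]]

```text
t: 64.72
position: [0.6054, 0.2568, 0.0456]
tool_rot: [-0.001, 0.862, 0.507, -0.001]
ft_force: [-0.7, -1.2, -0.0]
width: 0.06
gripper_force: 0.0
```

>>> step_arm:
  plan:
    - [[0,0,0.2,0,0,0,6],[0,0,0.2,0,0,0,5],[0,0,0.2,0,0,0,4],[0,0,0.2,0,0,0,3],[0,0,0.2,0,0,0,2]]
  squeeze: 30

```text
t: 65.13
position: [0.6074, 0.2582, 0.047]
tool_rot: [-0.001, 0.862, 0.507, 0.002]
ft_force: [-0.2, 0.3, -0.0]
width: 0.0207
gripper_force: 0.0
```

>>> step_arm:
  plan:
    - [[0,0,0,0,0,0,1],[0,0,0,0,0,0,1],[0,0,0,0,0,0,0.8],[0,0,0,0,0,0,0.8],[0,0,0,0,0,0,0.8]]

```text
t: 65.55
position: [0.6064, 0.2579, 0.0456]
tool_rot: [-0.001, 0.862, 0.507, 0.001]
ft_force: [0.2, -0.9, 0.3]
width: 0.0079
gripper_force: 0.0
```

>>> step_arm:
  plan:
    - [[0,0,0,0,0,0,0.5],[0,0,0,0,0,0,0.5],[0,0,0,0,0,0,0.5],[0,0,0,0,0,0,0.5],[0,0,0,0,0,0,0.5]]

```text
t: 65.97
position: [0.6064, 0.2578, 0.0455]
tool_rot: [-0.001, 0.862, 0.507, 0.001]
ft_force: [0.1, 0.5, 0.0]
width: 0.0049
gripper_force: 0.0
```

```bash
python3 -c "
from h import *
st();pointer()
for n in ('scene','top'):
  c=cam(n); print(marks(n,'dial_grip',c))"
```

```text
t 65.97 p [0.6064 0.2578 0.0455] xax [0.486 0.874 0.002] zax [ 0.     0.003 -1.   ] F [0.1 0.5 0. ] w 0.0049 gf 0.0
wrist 586 centroid mm [-5.5 -6.5] az 229.9
top none 61.0
scene 1 centroid mm [-8.1 -8.9] az 227.7
[(0.52, array([0.6042, 0.2525, 0.0522])), (0.34, array([0.6103, 0.1659, 0.0072]))]
[]
```

>>> step_arm:
  plan:
    - [[0,0,0,0,0,0,3.5],[0,0,0,0,0,0,3.5],[0,0,0,0,0,0,3.5],[0,0,0,0,0,0,3.5],[0,0,0.2,0,0,0,3.5]]

```text
t: 66.73
position: [0.6068, 0.258, 0.0439]
tool_rot: [-0.001, 0.862, 0.507, 0.001]
ft_force: [0.7, -0.6, 0.4]
width: 0.0349
gripper_force: 0.0
```

>>> step_arm:
  plan:
    - [[0,0,0.1,0,0,0,3.5],[0,0,0.2,0,0,0,3.5],[0,0,0.2,0,0,0,2.5],[0,0,0.2,0,0,0,1.5],[0,0,0.2,0,0,0,0.5]]

```text
t: 67.15
position: [0.607, 0.2576, 0.0415]
tool_rot: [-0.001, 0.862, 0.507, 0.001]
ft_force: [1.6, -1.7, -0.7]
width: 0.0125
gripper_force: 28.7
```

>>> step_arm:
  plan:
    - [[0,0,0,0,0,0,0.5],[0,0,0,0,0,0,0.5],[0,0,0,0,0,0,0.5],[0,0,0,0,0,0,0.5],[0,0,0,0,0,0,0.5]]

```text
t: 67.57
position: [0.6069, 0.2576, 0.0416]
tool_rot: [-0.001, 0.862, 0.507, 0.001]
ft_force: [2.5, -2.8, -1.9]
width: 0.0127
gripper_force: 28.7
```

```bash
python3 -c "
from h import *
st();W=cam('wrist'); m=marks('wrist','dial_grip',W); print(m)
r=finder.regions_of('wrist','dial_grip')
for k in r[:2]:
  ys,xs=np.nonzero(k['mask']); print(k['conf'],xs.mean(),ys.mean(),xs.min(),xs.max(),ys.min(),ys.max())
s=status.observe(); print(proj(W,[s['position'],[.6066,.2564,.064]],'wrist'))
"
```

```text
t 67.57 p [0.6069 0.2576 0.0416] xax [0.486 0.874 0.003] zax [ 0.001  0.002 -1.   ] F [ 2.5 -2.8 -1.9] w 0.0127 gf 28.7
[(0.6, array([0.6088, 0.2604, 0.0564]))]
0.55 318.7161838379438 235.71857983010239 276 362 196 297
[[317.06725315 240.786458  ]
 [317.59679311 260.83881484]]
```

>>> step_arm:
  plan:
    - [[0,0,0,0,0,1,0.5],[0,0,0,0,0,2,0.5],[0,0,0,0,0,3,0.5],[0,0,0,0,0,4,0.5],[0,0,0,0,0,5,0.5]]
  squeeze: 45

```text
t: 68.13
position: [0.6077, 0.2568, 0.0416]
tool_rot: [-0.0, 0.964, 0.264, 0.001]
ft_force: [5.1, -5.3, -3.2]
width: 0.0116
gripper_force: 43.3
```

>>> step_arm:
  plan:
    - [[0,0,0,0,0,1,0.5],[0,0,0,0,0,2,0.5],[0,0,0,0,0,3,0.5],[0,0,0,0,0,4,0.5],[0,0,0,0,0,5,0.5]]

```text
t: 68.55
position: [0.608, 0.2557, 0.0416]
tool_rot: [0.0, 1.0, 0.006, 0.001]
ft_force: [5.4, -8.2, -3.3]
width: 0.0111
gripper_force: 43.4
```

>>> step_arm:
  plan:
    - [[0,0,0,0,0,1,0.5],[0,0,0,0,0,2,0.5],[0,0,0,0,0,3,0.5],[0,0,0,0,0,3.4,0.5],[0,0,0,0,0,3.4,0.5]]

```text
t: 68.97
position: [0.6079, 0.2549, 0.0416]
tool_rot: [0.001, 0.985, -0.17, 0.001]
ft_force: [6.0, -10.1, -1.9]
width: 0.0114
gripper_force: 43.7
```

```bash
python3 -c "
from h import *
s=st(); m=rot(s['tool_rot']).as_matrix(); print(np.degrees(np.arctan2(m[1,0],m[0,0])),np.round(s['q'],2),s['ft_torque'])"
```

```text
t 68.97 p [0.6079 0.2549 0.0416] xax [ 0.942 -0.335  0.003] zax [ 0.003 -0.002 -1.   ] F [  6.  -10.1  -1.9] w 0.0114 gf 43.7
-19.567873751173845 [ 0.33  0.57  1.52 -0.    1.05  2.25] [-1.66284257 -0.92907139 -0.0149547 ]
```

>>> step_arm:
  plan:
    - [[0,0,0,0,0,0,2],[0,0,0,0,0,0,4],[0,0,0,0,0,0,6],[0,0,0,0,0,0,6],[0,0,-0.5,0,0,0,6]]

```text
t: 69.38
position: [0.6051, 0.2581, 0.0458]
tool_rot: [-0.001, 0.986, -0.169, -0.001]
ft_force: [0.5, 0.5, -0.1]
width: 0.0597
gripper_force: 0.0
```

>>> step_arm:
  plan:
    - [[0,0,-3,0,0,0,6],[0,0,-6,0,0,0,6],[0,0,-10,0,0,0,6],[-2,0,-13,0,0,0,6],[-4,0,-16,0,0,0,6]]

```text
t: 69.8
position: [0.5691, 0.2711, 0.209]
tool_rot: [-0.002, 0.985, -0.17, 0.001]
ft_force: [-0.1, 1.7, -0.4]
width: 0.0601
gripper_force: 0.0
```

>>> step_arm:
  plan:
    - [[0,0,0,0,0,0,6],[0,0,0,0,0,0,6],[0,0,0,0,0,0,6],[0,0,0,0,0,0,6],[0,0,0,0,0,0,6]]

```text
t: 70.22
position: [0.5681, 0.2702, 0.2047]
tool_rot: [-0.0, 0.986, -0.169, -0.001]
ft_force: [0.4, 0.8, -0.3]
width: 0.0599
gripper_force: 0.0
```

```bash
cat > fin.py <<'E'
from h import *
st(); W=cam('wrist'); g=W['color'].min(2)
p=proj(W,[[.6066,.2564,.064]],'wrist')[0]; print('dial px',p)
U,V=np.meshgrid(range(max(int(p[0])-70,0),int(p[0])+71),range(max(int(p[1])-70,0),int(p[1])+71)); U,V=U[(V<400)&(U<640)],V[(V<400)&(U<640)]
m=np.zeros((400,640),np.uint8); m[V,U]=(g[V,U]>150)
n,l,s,c=cv2.connectedComponentsWithStats(m)
for i in range(1,n):
    if 3<s[i,4]<400:
        ys,xs=np.nonzero(l==i); d=np.cov(np.c_[xs,ys].T) if len(xs)>3 else np.eye(2); e=np.linalg.eigh(d)
        for z in (.03,.064):
            a=wback(W,[c[i]],z)[0,:2]; b=wback(W,[c[i]+e[1][:,1]*3],z)[0,:2]; q=a-[.6074,.2572]
            print(i,s[i,4],c[i].round(),z,'r',round(np.hypot(*q)*1e3,1),'az',round(np.degrees(np.arctan2(q[1],q[0]))%360,1),'line az',round(np.degrees(np.arctan2(*(b-a)[::-1]))%180,1),'elong',round(np.sqrt(e[0][1]/max(e[0][0],1e-3)),1))
E
python3 fin.py
```

```text
t 70.22 p [0.5681 0.2702 0.2047] xax [ 0.943 -0.334 -0.003] zax [-0.003  0.001 -1.   ] F [ 0.4  0.8 -0.3] w 0.0599 gf 0.0
dial px [319.60878875 142.17428554]
4 4 [337.  75.] 0.03 r 71.9 az 324.7 line az 71.5 elong 1.6
4 4 [337.  75.] 0.064 r 67.8 az 325.4 line az 71.5 elong 1.6
11 11 [303.  85.] 0.03 r 61.2 az 356.2 line az 123.2 elong 1.2
11 11 [303.  85.] 0.064 r 58.1 az 355.3 line az 123.2 elong 1.2
17 9 [276.  95.] 0.03 r 66.9 az 24.1 line az 171.9 elong 2.2
17 9 [276.  95.] 0.064 r 62.5 az 22.0 line az 171.9 elong 2.2
18 10 [281.  94.] 0.03 r 63.6 az 19.5 line az 114.8 elong 1.2
18 10 [281.  94.] 0.064 r 59.7 az 17.5 line az 114.8 elong 1.2
21 7 [283.  99.] 0.03 r 57.7 az 21.7 line az 160.0 elong 1.1
21 7 [283.  99.] 0.064 r 54.4 az 19.4 line az 160.0 elong 1.1
25 8 [272. 125.] 0.03 r 52.7 az 53.4 line az 62.2 elong 1.5
25 8 [272. 125.] 0.064 r 48.5 az 49.7 line az 62.2 elong 1.5
26 25 [265. 131.] 0.03 r 59.7 az 61.5 line az 177.2 elong 1.9
26 25 [265. 131.] 0.064 r 54.2 az 58.1 line az 177.2 elong 1.9
31 6 [274. 143.] 0.03 r 49.3 az 75.7 line az 163.9 elong 3.8
31 6 [274. 143.]
[... 3457 characters left out ...]
ong 1.6
92 8 [381. 206.] 0.064 r 92.6 az 205.2 line az 139.6 elong 1.6
95 14 [283. 210.] 0.03 r 92.1 az 133.9 line az 109.8 elong 2.2
95 14 [283. 210.] 0.064 r 79.9 az 132.9 line az 109.8 elong 2.2
97 6 [313. 210.] 0.03 r 82.8 az 155.8 line az 13.9 elong 2.5
97 6 [313. 210.] 0.064 r 71.2 az 155.6 line az 13.9 elong 2.5
99 4 [388. 210.] 0.03 r 115.0 az 205.4 line az 103.8 elong 2.6
99 4 [388. 210.] 0.064 r 101.1 az 206.7 line az 103.8 elong 2.6
100 5 [288. 211.] 0.03 r 90.7 az 137.8 line az 51.2 elong 1.7
100 5 [288. 211.] 0.064 r 78.6 az 136.9 line az 51.2 elong 1.7
102 6 [375. 211.] 0.03 r 105.7 az 198.9 line az 108.3 elong 1.3
102 6 [375. 211.] 0.064 r 92.5 az 200.2 line az 108.3 elong 1.3
```

>>> step_arm:
  plan:
    - [[0.6,1.9,-3,0,0,0,6],[1.2,4.4,-5,0,0,0,6],[2,7,-7,0,0,0,6],[3,10,-9,0,0,0,6],[4,13,-10,0,0,0,6]]

```text
t: 70.68
position: [0.5639, 0.1336, 0.3077]
tool_rot: [-0.002, 0.986, -0.169, 0.001]
ft_force: [1.2, 0.7, 0.5]
width: 0.06
gripper_force: 0.0
```

>>> step_arm:
  plan:
    - [[1,3,-1,0,0,-0.8,6],[2,6,-2,0,0,-1.6,6],[2.9,9,-2,0,0,-2.4,6],[2.9,9,-2,0,0,-3.3,6],[2.9,9,-2,0,0,-3.3,6]]

```text
t: 71.1
position: [0.5602, 0.0379, 0.3251]
tool_rot: [-0.001, 1.0, 0.002, -0.001]
ft_force: [-1.0, 0.7, -0.3]
width: 0.0603
gripper_force: 0.0
```

>>> step_arm:
  plan:
    - [[0,0,0,0,0,0,6],[0,0,0,0,0,0,6],[0,0,0,0,0,0,6],[0,0,0,0,0,0,6],[0,0,0,0,0,0,6]]

```text
t: 71.52
position: [0.5602, 0.0409, 0.3257]
tool_rot: [-0.001, 1.0, 0.003, 0.0]
ft_force: [-0.3, 0.6, -0.4]
width: 0.0601
gripper_force: 0.0
```

```bash
cat > fin2.py <<'E'
from h import *
st();W=cam('wrist');C=cam('scene')
# outer edges only; extension: long sides, far end, empty pocket 4; warmer: long sides, head boundary
X=[rect(-.05,.05,-.14,.14,.022,1,n=40,skip=(2,)),*pk([-.063])]
Y=[rect(-.05,.05,-.125,.045,.022,1,n=40,skip=(0,))]
for n,c in [('wrist',W),('scene',C)]:
    p,f=efit(X,(.6108,-.097,.014),(.008,.01,.02),[(n,c)]); w,g=efit(Y,(.607,.168,.014),(.008,.01,.02),[(n,c)])
    ca,sa=np.cos(w[2]),np.sin(w[2]); d=p[:2]-w[:2]; a=p[2]-w[2]; o=np.array([ca*d[0]+sa*d[1],-sa*d[0]+ca*d[1]])
    print(n,np.round(p,4),round(f,1),np.round(w,4),round(g,1),'rel mm',np.round((o-[0,-.265])*1e3,1),'joint x mm',round((o[0]-.14*np.sin(a))*1e3,1),'yaw',round(a,4))
    if n=='wrist':   # brightness along the seam on the tray margins: a gap would show dark
        img=W['color'].min(2).astype(float)
        for xm in (-.044,-.035,.035,.044):
            yy=np.arange(-.135,-.115,.001); P=np.c_[w[0]+xm*ca-yy*sa,w[1]+xm*sa+yy*ca,np.full(len(yy),.022)]
            print(xm,map_coordinates(img,proj(W,P,n).T[::-1],order=1).astype(int).tolist())
for y in [(.608,.166),(.609,.0863),(.6103,.0003),(.611,-.0797)]:
    q,f=efit(eDISH,(*y,.015,.012),(.006,.006,.05,.012),[('wrist',W),('scene',C)]); print(np.round(q,4),round(f,1))
for l in ('cup','salt','bowl','spoon'):
    cam('scene'); print(l,[(m[0],m[1].round(3).tolist()) for m in marks('scene',l,C)][:2])
E
python3 fin2.py
```

```text
t 71.52 p [0.5602 0.0409 0.3257] xax [1.    0.006 0.   ] zax [ 0.     0.003 -1.   ] F [-0.3  0.6 -0.4] w 0.0601 gf 0.0
wrist [ 0.6117 -0.0952  0.0126] 41.9 [0.6078 0.1667 0.0146] 46.6 rel mm [0.1 3.1] joint x mm 0.4 yaw -0.0021
-0.044 [192, 192, 192, 192, 193, 193, 193, 193, 193, 193, 193, 192, 191, 192, 192, 192, 191, 192, 193, 193, 193]
-0.035 [192, 192, 192, 192, 192, 191, 191, 191, 192, 192, 192, 193, 193, 193, 194, 195, 195, 195, 195, 195, 195]
0.035 [190, 191, 191, 190, 190, 190, 191, 192, 191, 191, 190, 189, 189, 189, 189, 189, 190, 191, 191, 190, 190]
0.044 [193, 194, 193, 193, 194, 193, 193, 193, 193, 194, 194, 194, 194, 194, 195, 195, 195, 194, 195, 195, 195]
scene [ 0.6096 -0.0973  0.0145] 33.4 [0.6052 0.1727 0.0127] 18.3 rel mm [ 0.9 -5. ] joint x mm 0.7 yaw 0.0019
[0.6078 0.166  0.008  0.0096] 27.7
[0.6086 0.0861 0.0092 0.0088] 26.2
[ 6.097e-01 -4.000e-04  1.590e-02  1.110e-02] 29.9
[ 0.6101 -0.0801  0.0177  0.0098] 32.7
cup []
salt [(0.96, [0.417, -0.384, -0.002]), (0.65, [0.61, -0.08, 0.006])]
bowl [(0.72, [0.521, -0.471, 0.002])]
spoon [(0.59, [0.538, 0.436, -0.0]), (0.38, [0.61, -0.078, 0.009])]
```

```bash
python3 -c "
from rig import order
print(order.finish_job())"
```

```text
the job is handed in; nothing more can be done
None
```

I joined the extension to the warmer, seated all four white dishes in pockets 0 to 3, turned the dial to 2 and handed the job in; one dish tipped over on the way and was set upright again, and the verdict on the job was not shown to me.

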